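# Load the scraper in the honing slide and hold it at the click

## Task

Take the red-gripped scraper out of the wooden block and slide it blade down, fully home, into the slot of the blue carriage, and let go of it. Then take the carriage's black knob and slide the carriage along its rail until its ball clicks into the notch in front of the yellow hone, without running past it, and finish while still holding the knob there. Leave the tape measure, the wax tin and the wood offcut alone.

Things in the scene. Friction and masses are not known exactly. Their poses are not given: they have to be found in the camera images.
- station: the honing station, fixed: a plywood base board 120 x 440 x 16 mm with an aluminium rail along its middle. Origin at the centre of the underside, on the bench. Its y axis runs along the rail, in the direction in which the carriage slides from its start towards the hone; its x axis points across the rail to the side of the hone; z up.
- carriage: blue carriage 50 mm (across) x 150 mm (along the rail) x 40 mm, sliding on the rail along the station's y axis (axes parallel to the station's); underside 28 mm, top 68 mm above the bench. Origin at the centre of its underside. 1.5 N of friction; stays where it is left. It starts near the -y end of the rail, 100 to 210 mm short of the notch. A spring ball looks out of its +x side beside the slot.
- slot (a point): centre of the mouth of the carriage's slot, in its top face, 30 mm towards +y from the carriage's centre. The slot is 8 mm wide (across the rail) and 55 mm long (along the rail), 36 mm deep; two aluminium lips along it, 8 mm high, flare the mouth to 20 mm across the rail.
- slot_floor (a point): centre of the floor of that slot, 36 mm below the mouth, 32 mm above the bench
- knob (a point): point on the axis of the carriage's black knob at the height to grip, 102 mm above the bench. The knob is an upright cylinder, 24 mm in diameter, standing from the carriage's top (68 mm) up to 120 mm above the bench, 50 mm towards -y from the carriage's centre (80 mm from the slot's centre).
- notch (a point): detent position, fixed to the hone: the carriage is in the notch when point slot coincides with this point (axes as the station's). Moving to +y the ball first meets a low hump (about 4 to 5 N above friction) some 9 mm before, rides over it and drops into the notch, drawing the carriage on with 3 to 5 N; pushing further to +y, out of the notch, takes about 12 N.
- hone: yellow hone head with a steel lapping disc, fixed at a place along the rail that varies: stands on the +x side of the rail, from 34 to 117 mm beyond its centre line, 80 mm long along the rail, 117 mm high above the bench. Origin on the rail's centre line abreast of the disc's centre and of the notch, at bench height; axes as the station's.
- block: wooden block, fixed, 50 x 90 x 50 mm high, with a slot 8 mm wide (x), 55 mm long (y) and 35 mm deep in its top in which the scraper stands. Origin at the centre of its underside.
- scraper_grip (a point): centre of the scraper's red grip. The grip is 14 mm thick (x) x 50 mm wide (y) x 30 mm high (z), pinched across its thickness. Below it the steel blade, 5 mm thick x 50 mm wide, reaches 70 mm further down; the whole scraper is 100 mm high, weighs about 0.16 kg and stands upright in the block, its z axis up. Its lower edge is 85 mm below this point. It is the same either way round.
- scraper_edge (a point): middle of the scraper blade's lower edge, on the thickness centre
- tape: yellow tape measure, loose, 40 x 70 x 66 mm high; origin at the centre of its underside. Leave alone.
- wax: green wax tin, loose, 72 mm in diameter, 45 mm high; origin at the centre of its underside. Leave alone.
- offcut: dark wood offcut, loose, 90 x 45 x 20 mm high; origin at the centre of its underside. Leave alone.
Things that resemble listed ones, but are neither listed nor needed, are in the scene too. There is more than one size of the hone; the job needs the largest. Of the things that look like the part that bears scraper_grip, the larger one is meant.

How it is judged:
On the way:
1. the scraper stands fully home in the carriage's slot and is let go, the carriage still short of the notch (horizontal distance between scraper_edge and slot_floor below 0.006 m and z of scraper_edge in the frame of slot_floor below 0.004 m and angle between scraper_grip's own z axis and vertical below 0.15 rad and contact force between the fingers and scraper below 0.1 N and y of slot in the frame of notch below -0.02 m), for 0.2 s.
At the end, for the whole second after the job is handed in: the scraper stands fully home in the carriage's slot (edge within 4 mm of the floor, 6 mm sideways, upright within 0.15 rad), the carriage is at rest in the notch within 3 mm, and the fingers still hold the carriage by its knob (over 1 N) and not the scraper (horizontal distance between scraper_edge and slot_floor below 0.006 m and z of scraper_edge in the frame of slot_floor below 0.004 m and angle between scraper_grip's own z axis and vertical below 0.15 rad and horizontal distance between slot and notch below 0.003 m and linear speed of carriage below 0.01 m/s and contact force between the fingers and carriage above 1 N and contact force between the fingers and scraper below 0.1 N); the arm keeps its last pose, push and grip.
It fails at once if the carriage runs past the notch (y of slot in the frame of notch above 0.008 m).
It fails at once if the tape measure is disturbed (distance of tape from where it was at the start of the episode above 0.02 m).
It fails at once if the wax tin is disturbed (distance of wax from where it was at the start of the episode above 0.02 m).
It fails at once if the offcut is disturbed (distance of offcut from where it was at the start of the episode above 0.02 m).
It also fails if it takes over 69 s, if anything falls off the work surface, if the arm or the gripper's body presses on something with over 40 N, if the wrist force passes 120 N, or if a joint passes its speed limit or range.

## Robot

A 6-joint arm with a two-finger parallel gripper is mounted at the origin on the work surface. World frame = base frame: x ahead of the robot, y to its left, z up, the work surface at z = 0. Lengths are in m, angles in rad, forces in N, time in s.
With the tool pointing down it reaches from about 0.425 to 0.95 m from the base axis. Payload 3.5 kg.
Tool frame: the origin (TCP) lies on the centre line of the jaws, within the pads' length; the fingertips stand 11 mm ahead of it and the grasp point (between the pads) lies 8 mm behind it; y points along the fingers, x is the direction in which the jaws open and shut, and the axes are right-handed (so a half turn about y gives the same grasp; the last joint's range is limited). The gripper opens to 85 mm and grips with 20 to 120 N. Pads are 22 mm wide; open, the fingers measure 114 mm over their backs; the gripper's body (76 mm by 85 mm) begins 54 mm behind the grasp point. The pads swing forward as they close: fully open they stand 13 mm farther back than shut.
Start: joints at [1.173, 0.286, 1.577, -0, 1.279, -0.15], TCP at [0.166, 0.654, 0.208] pointing down, gripper open.
Joint ranges: [-2.77, 2.77], [-0.9, 2.22], [0.21, 2.48], [-1.53, 4.67], [0.24, 2.81], [-2.84, 2.84]. Speed limits (rad/s): [2.79, 2.79, 3.14, 3.14, 3.14, 3.14].

## Interface

Orientations are given as a unit quaternion [x, y, z, w].
In Python, from plant import get_state, read_camera, sign_off gives the robot as it stands.
- The arm moves only by the shell command python3 -m inch 'ROWS' [FORCE]. ROWS is JSON, a list of rows, each an object of numbers: "ax", "ay", "az": the turn, a rotation vector about the tool's x, y, z in rad; "x", "y", "z": the shift along the tool's x, y, z in mm; "hand": the closure, from -1 (fully open) to 1 (shut). In form: [{"ax": .., "ay": .., "az": .., "x": .., "y": .., "z": .., "hand": ..}, ...]. A call has 1 to 5 rows; each row shifts and turns the commanded pose from where the row before left it, along the tool's axes as they then stand; what a row does not reach is not made up. A row lasts 1/12 s, in which the tool goes at most 41.7 mm and 7.16 degrees, less where a joint would pass 70% of its speed; a pose out of reach is approached as far as the arm can. A call with a gripper value outside its range is refused whole. The fingers move at their own pace and stop on an object; FORCE is the grip in N (left out, the last holds). Time passes only in rows, so rows that do not move let the fingers close. It gives the time, the measured TCP pose, the force and the opening at its end, in the units of the state.
- get_state(): the state, without advancing time (a new reading comes with each control period).
- read_camera(name): name is "side" or "top"; returns a dict with "img" (400x640x3 uint8, red, green, blue), "fov_y" (degrees; the focal length in pixels is half the picture's height over the tangent of half this angle, whatever the lens; pixels are square), "cx", "cy" (the principal point, pixels), "T" (4x4, takes a point from camera to world coordinates). Camera axes: x right, y down, z forward; pixel columns grow to the right and rows downward; lengths in m; the calibration is good to about 2 mm. A picture is of the moment at which its call begins. There is no depth.
- sign_off(): hands the job in, once; it reports no verdict.
The state is a dict: "time": time; "qpos": joint angles; "dq": joint speeds; "joint_efforts": joint torques, N m; "eef_pos": TCP position; "tcp_rot": TCP orientation; "contact_force": force on the tool from outside, world axes, zero at the start; "wrist_torque": the same for the moment, N m; "opening": opening from 0.0 (shut) to 1.0 (fully open).
Only numpy, scipy, OpenCV 4.12 (cv2) and the standard library are available. Lean on these libraries where they do the work, as an engineer would, in place of code of your own. Each camera call takes 0.05 s, during which the arm holds its last target. There are 200 camera calls.

## Working session

There is one attempt and no reset: what is moved stays moved. The work goes in short steps, Python scripts to look and compute and a shell command to move; the robot and the scene stay as the last step left them, time stands still between calls to the robot, and variables do not carry over. Pictures are saved under pics/ and viewed, about 8 in all and at most 12, crops included, and the job is handed in when it is done.

```bash
mkdir -p pics; ls
cat > h.py <<'E'
import numpy as np, cv2
from plant import get_state, read_camera, sign_off
def cam(n,save=None):
    c=read_camera(n); c['img']=np.array(c['img'],dtype=np.uint8); c['T']=np.array(c['T'])
    c['f']=200/np.tan(np.radians(c['fov_y'])/2)
    if save: cv2.imwrite('pics/'+save,c['img'][:,:,::-1])
    return c
def ray(c,u,v):
    d=c['T'][:3,:3]@np.array([(u-c['cx'])/c['f'],(v-c['cy'])/c['f'],1]); return c['T'][:3,3],d
def onz(c,u,v,z):
    o,d=ray(c,u,v); return o+d*(z-o[2])/d[2]
def tri(c1,p1,c2,p2):
    A=[];b=[]
    for c,p in((c1,p1),(c2,p2)):
        o,d=ray(c,*p); d=d/np.linalg.norm(d); P=np.eye(3)-np.outer(d,d); A.append(P);b.append(P@o)
    x=np.linalg.lstsq(np.vstack(A),np.hstack(b),rcond=None)[0]
    return x,[np.linalg.norm(P@x-q) for P,q in zip(A,b)]
def proj(c,p):
    q=np.linalg.inv(c['T'])@np.append(p,1); return q[:2]/q[2]*c['f']+[c['cx'],c['cy']]
E
python3 - <<'E'
from h import *
import pickle
s=cam('side','s0.png');t=cam('top','t0.png')
pickle.dump((s,t),open('c0.pkl','wb'))
np.set_printoptions(precision=3,suppress=True)
for c in(s,t):print(c['f'],c['cx'],c['cy'],c['T'],sep='\n')
print(get_state())
E
```

```text
pics
417.1634240318416
322.22719675139336
203.4229764839751
[[-0.921 -0.27   0.281  0.261]
 [-0.39   0.638 -0.664  0.732]
 [-0.    -0.722 -0.692  0.917]
 [ 0.     0.     0.     1.   ]]
419.51672501968585
317.40916252333653
192.69927985337853
[[-0.01  -0.98   0.197  0.367]
 [-1.     0.009 -0.004 -0.024]
 [ 0.002 -0.197 -0.98   1.178]
 [ 0.     0.     0.     1.   ]]
{'time': 0.1, 'qpos': array([ 1.173,  0.287,  1.578, -0.   ,  1.279, -0.15 ]), 'dq': array([-0.001, -0.001, -0.006,  0.001, -0.001,  0.   ]), 'joint_efforts': array([  0.001, -40.73 , -29.37 ,  -0.   ,   0.003,  -0.   ]), 'eef_pos': array([0.165, 0.654, 0.207]), 'tcp_rot': array([ 0.558,  0.434, -0.435, -0.558]), 'contact_force': array([-0.237, -0.222, -0.029]), 'wrist_torque': array([-0.009,  0.017,  0.011]), 'opening': 0.9972517795340428}
```

View pics/t0.png

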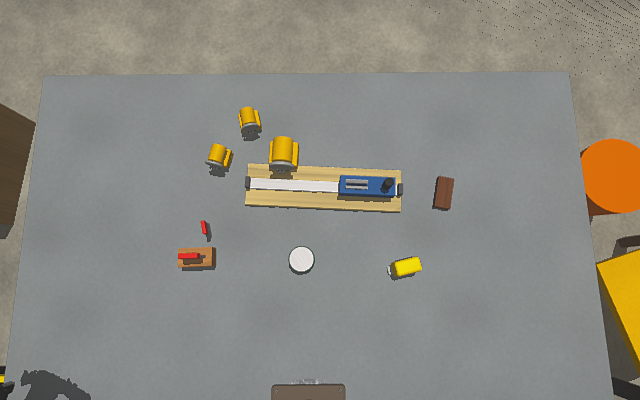

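View pics/s0.png

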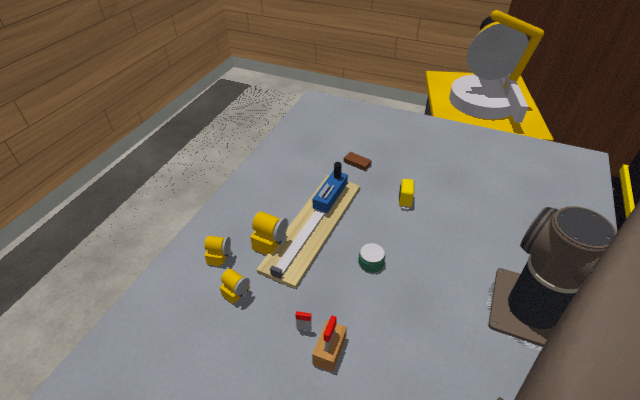

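Run:
```python
from h import *
import pickle
s,t=pickle.load(open('c0.pkl','rb'))
def cr(c,u,v,w,h,k): return cv2.resize(c['img'][v:v+h,u:u+w],(w*k,h*k),interpolation=cv2.INTER_CUBIC)
a=cr(t,235,130,180,90,4)   # 720x360
b=cr(t,165,210,60,70,4); d=cr(s,280,300,80,70,4); e=cr(t,165,210,10,70,4)
row=np.hstack([b,d]); row=np.hstack([row,np.zeros((280,720-row.shape[1],3),np.uint8)])[:240]
cv2.imwrite('pics/m1.png',np.vstack([a,row])[:,:,::-1])
cv2.imwrite('pics/m2.png',cr(s,240,150,130,140,4)[:,:,::-1])
def blobs(c,name,lo,hi):
    m=cv2.inRange(cv2.cvtColor(c['img'],cv2.COLOR_RGB2HSV),lo,hi)
    n,l,st,ce=cv2.connectedComponentsWithStats(m)
    for i in range(1,n):
        if st[i,4]>12:
            r=cv2.minAreaRect(np.argwhere(l==i)[:,::-1].astype(np.float32)); print(name,st[i],ce[i].round(1),np.round(r[0],1),np.round(r[1],1),round(r[2],1))
for n,c in(('s',s),('t',t)):
    blobs(c,n+' red',(0,200,100),(4,255,255)); blobs(c,n+' blue',(100,150,40),(125,255,255))
    blobs(c,n+' black',(0,0,0),(180,255,35))
    blobs(c,n+' yel',(18,200,120),(30,255,255))
```

```text
s red [296 312  15   8  82] [302.3 315.1] [302.8 315.6] [14.4  6.6] 8.1
s red [324 316  12  25 162] [329.5 328. ] [329.5 328.2] [ 7.4 25.3] 21.8
s blue [313 171  34  42 591] [329.7 192.7] [329.5 190.9] [18.9 45.4] 35.0
s black [480  17  13  12  44] [484.9  22.4] [484.7  22.4] [ 5.4 13.9] 57.5
s black [629 150  11  56 408] [635.2 177. ] [634.  177.5] [55. 10.] 90.0
s black [334 165   7  14  81] [337.2 171.6] [337.  171.5] [13.  6.] 90.0
s black [612 176  14  54 417] [618.1 201.4] [618.6 202.1] [53.3  9. ] 83.2
s black [521 238   8  11  38] [524.1 242.7] [524.1 242.4] [ 3.9 11.1] 21.8
s black [526 239   8  14  29] [529.4 246.2] [529.5 245.3] [ 2.6 14.3] 23.2
s black [ 509  264   66   65 2213] [536.5 302. ] [536.6 300.6] [56.7 50.8] 32.0
s yel [491  10  53  26 349] [517.3  21.9] [517.4  22.1] [55.7  7.2] 22.6
s yel [481  21  19  10  40] [490.6  24.5] [489.6  24.9] [ 2.9 19.7] 67.6
s yel [ 425   71   92   63 1749] [456.  101.8] [471.8  98.4] [100.9  49.7] 12.0
s yel [516  76  38  64 898] [532.5 116.5] [524.4 112.9] [71.6 28. ] 62.8
s yel [620 164  15  53 434] [626.9 189.1] [627.2 189.7] 
[... 549 characters left out ...]
 89] [187.4 255.1] [187. 255.] [ 4. 18.] 90.0
t blue [340 176  55  20 533] [366.6 185.4] [367. 185.] [55. 17.] 3.2
t black [  4 387   9  13  18] [  8.1 393.1] [  8.3 392.8] [ 2.2 13.8] 36.9
t yel [238 107  22  21 277] [248.3 115.8] [248.4 116.5] [19.3 20.3] 83.7
t yel [269 137  29  29 607] [283.4 149.6] [283.4 150.5] [28.1 27.4] 4.4
t yel [208 144  17  18 215] [216.3 152.4] [216.4 152.5] [13.1 17.2] 16.7
t yel [224 149   7  17  57] [226.6 157.1] [226.8 157.2] [ 4.5 16.3] 10.3
t yel [ 596  250   44  112 2494] [624.9 291.8] [617.5 305.5] [111.  43.] 90.0
t yel [395 257  27  19 362] [407.7 265.9] [407.8 265.8] [14.6 25. ] 76.0
t yel [  0 376   4   7  27] [  1.4 378.9] [  1.5 379. ] [6. 3.] 90.0
```

View pics/m1.png

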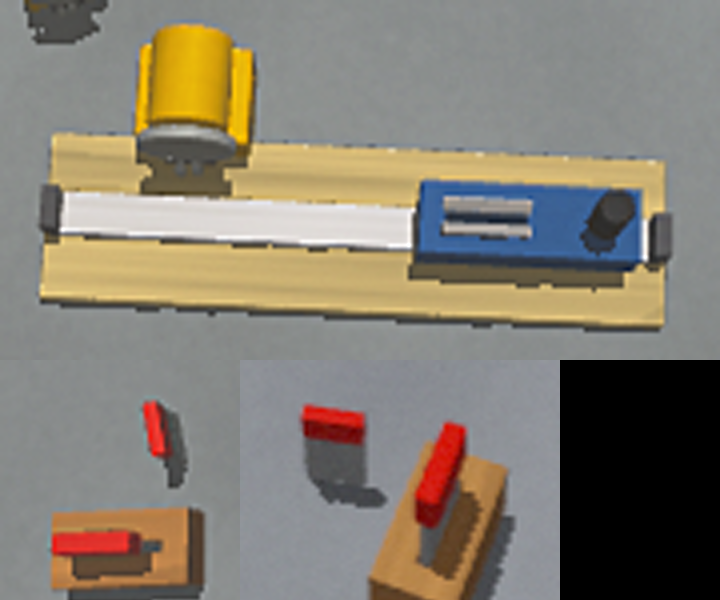

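View pics/m2.png

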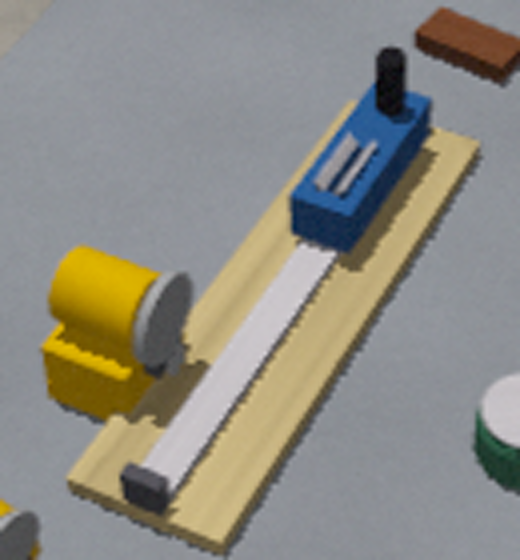

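Run:
```python
from h import *
import pickle
np.set_printoptions(precision=4,suppress=True)
s,t=pickle.load(open('c0.pkl','rb'))
q=lambda x,y,ox,oy,u,v:((x-ox+.5)/4-.5+u,(y-oy+.5)/4-.5+v)
T1=lambda x,y:q(x,y,0,0,235,130)
T2=lambda x,y:q(x,y,0,360,165,210)
S1=lambda x,y:q(x,y,240,360,280,300)
S2=lambda x,y:q(x,y,0,0,240,150)
print('board')
for p in((50,135),(665,160),(662,327),(40,298)):print(onz(t,*T1(*p),.016))
for p in((68,485),(224,552),(480,147)):print('s',onz(s,*S2(*p),.016))
print('carriage top')
for p in((419,181),(643,186),(640,262),(415,258)):print(onz(t,*T1(*p),.068))
for p in((291,198),(346,215),(430,99)):print('s',onz(s,*S2(*p),.068))
print('lips/slot t',[onz(t,*T1(*p),.076) for p in((443,203),(531,203),(531,236),(443,236))])
print('slot tri',tri(t,T1(487,219),s,S2(346,166)))
print('knob top tri',tri(t,T1(617,207),s,S2(391,54)))
print('knob top z.12',onz(t,*T1(617,207),.12),onz(s,*S2(391,54),.12))
print('grip + end',tri(t,T2(53,542),s,S1(428,490)),' - end',tri(t,T2(130,542),s,S1(456,425)))
print('grip z',onz(t,*T2(53,542),.115),onz(t,*T2(130,542),.115),onz(s,*S1(428,490),.115),onz(s,*S1(456,425),.115))
print('block top',[onz(t,*T2(*p),.05) for p in((52,513),(188,508),(190,582),(52,590))])
print('s block',[onz(s,*S1(*p),.05) for p in((371,577),(432,442),(508,467))])
print('hone box t',[onz(t,*T1(*p),.117) for p in((153,32),(230,32),(230,120),(150,122))])
print('hone disc t, bottom edge',[onz(t,*T1(*p),.1) for p in((138,145),(236,148))])
print('disc s',tri(t,T1(187,130),s,S2(172,274)))
print('tape,wax',onz(t,407,266,.066),onz(t,301,259,.045),'stop',[onz(t,*T1(*p),.04) for p in((50,210),(660,238))])
```

```text
board
[0.6886 0.1718 0.016 ]
[ 0.666  -0.2679  0.016 ]
[ 0.5455 -0.2599  0.016 ]
[0.5702 0.1761 0.016 ]
s [0.687  0.1751 0.016 ]
s [0.568  0.1827 0.016 ]
s [ 0.546  -0.2542  0.016 ]
carriage top
[ 0.6395 -0.0887  0.068 ]
[ 0.6345 -0.2411  0.068 ]
[ 0.5819 -0.2366  0.068 ]
[ 0.5861 -0.085   0.068 ]
s [ 0.64   -0.0885  0.068 ]
s [ 0.5954 -0.0875  0.068 ]
s [ 0.585  -0.2362  0.068 ]
lips/slot t [array([ 0.6221, -0.1041,  0.076 ]), array([ 0.6215, -0.1635,  0.076 ]), array([ 0.5988, -0.1627,  0.076 ]), array([ 0.5994, -0.1036,  0.076 ])]
slot tri (array([ 0.6131, -0.1337,  0.0714]), [np.float64(0.0013411809844013146), np.float64(0.0013411809844016142)])
knob top tri (array([ 0.609 , -0.2128,  0.1224]), [np.float64(0.0013596702018428767), np.float64(0.0013596702018433904)])
knob top z.12 [ 0.6082 -0.2135  0.12  ] [ 0.6115 -0.2156  0.12  ]
grip + end (array([0.4246, 0.3214, 0.1206]), [np.float64(0.00025619328394706453), np.float64(0.00025619328394766187)])  - end (array([0.4257, 0.2757, 0.1131]), [np.float64(0.001446953330880985), np.float64(0.001446953330880459)])
grip z [0.4246 0.3232 0.115 ] [0.4242 0.2749 0.115 ] [0.426  0.3185 0.115 ] [0.4267 0.277  0.115 ]
block top [array([0.4473, 0.3461, 0.05  ]), array([0.4498, 0.2555, 0.05  ]), array([0.401 , 0.2523, 0.05  ]), array([0.3967, 0.3433, 0.05  ])]
s block [array([0.4482, 0.345 , 0.05  ]), array([0.4489, 0.2559, 0.05  ]), array([0.4026, 0.2538, 0.05  ])]
hone box t [array([0.7306, 0.0882, 0.117 ]), array([0.7301, 0.0373, 0.117 ]), array([0.6697, 0.0371, 0.117 ]), array([0.6688, 0.0895, 0.117 ])]
hone disc t, bottom edge [array([0.6579, 0.0991, 0.1   ]), array([0.6552, 0.0341, 0.1   ])]
disc s (array([0.6593, 0.0642, 0.1248]), [np.float64(0.0017080529871341755), np.float64(0.0017080529871344914)])
tape,wax [ 0.3934 -0.2606  0.066 ] [0.415 0.017 0.045] stop [array([0.628 , 0.1665, 0.04  ]), array([ 0.6041, -0.2566,  0.04  ])]
```

```bash
cat > go.py <<'E'
import sys; from h import *
from scipy.spatial.transform import Rotation as R
np.set_printoptions(precision=4,suppress=True)
# usage: go.py x y z yaw : print tool-axis delta to TCP target with tool x at world yaw
a=list(map(float,sys.argv[1:])); s=get_state(); r=R.from_quat(s['tcp_rot']); M=r.as_matrix()
cy,sy=np.cos(a[3]),np.sin(a[3]); Rd=np.array([[cy,0,-sy],[sy,0,cy],[0,-1,0]])
D=[]
for k in(0,1):
    G=Rd@np.diag([1-2*k,1,1-2*k]); D.append((R.from_matrix(M.T@G).as_rotvec(),G))
d=np.array(a[:3])-s['eef_pos']
print('t',round(s['time'],2),'pos',s['eef_pos'],'F',s['contact_force'],'open',round(s['opening'],3),'q6',s['qpos'][5])
for rv,G in D: print('turn',rv,'shift after turn mm',G.T@d*1e3)
E
python3 go.py .425 .298 .200 .035; python3 -c "
from h import *;from scipy.spatial.transform import Rotation as R
print(R.from_quat(get_state()['tcp_rot']).as_matrix().round(3))"
```

```text
t 0.1 pos [0.1653 0.6538 0.2071] F [-0.2372 -0.2223 -0.0294] open 0.997 q6 -0.15001719886513978
turn [ 0.0011  1.288  -0.0021] shift after turn mm [ 247.1107    7.1487 -364.6613]
turn [-0.0022 -1.8536 -0.0012] shift after turn mm [-247.1107    7.1487  364.6613]
[[ 0.245 -0.001 -0.969]
 [ 0.969 -0.002  0.245]
 [-0.002 -1.     0.   ]]
```

```bash
R='[{"ay":0.117},{"ay":0.117},{"ay":0.117},{"ay":0.117},{"ay":0.117}]'; true
python3 -m inch '[{"ay":0.117,"hand":-1},{"ay":0.117},{"ay":0.117},{"ay":0.117},{"ay":0.117}]' 40
python3 -m inch '[{"ay":0.117},{"ay":0.117},{"ay":0.117},{"ay":0.117},{"ay":0.117}]'
python3 -m inch '[{"ay":0.117},{},{}]'
python3 go.py .425 .298 .200 .035
```

```text
t 0.1 pos [0.1653 0.6538 0.2071] F [-0.2372 -0.2223 -0.0294] open 0.997 q6 -0.15001719886513978
turn [ 0.0011  1.288  -0.0021] shift after turn mm [ 247.1107    7.1487 -364.6613]
turn [-0.0022 -1.8536 -0.0012] shift after turn mm [-247.1107    7.1487  364.6613]validation failed for argument at $[0]...
validation failed for argument at $[0]...
validation failed for argument at $[0]...
```

```bash
python3 -m inch '[{"ax":0,"ay":0.117,"az":0,"x":0,"y":0,"z":0,"hand":-1},{"ax":0,"ay":0.117,"az":0,"x":0,"y":0,"z":0,"hand":-1},{"ax":0,"ay":0.117,"az":0,"x":0,"y":0,"z":0,"hand":-1},{"ax":0,"ay":0.117,"az":0,"x":0,"y":0,"z":0,"hand":-1},{"ax":0,"ay":0.117,"az":0,"x":0,"y":0,"z":0,"hand":-1}]' 40
python3 -m inch '[{"ax":0,"ay":0.117,"az":0,"x":0,"y":0,"z":0,"hand":-1},{"ax":0,"ay":0.117,"az":0,"x":0,"y":0,"z":0,"hand":-1},{"ax":0,"ay":0.117,"az":0,"x":0,"y":0,"z":0,"hand":-1},{"ax":0,"ay":0.117,"az":0,"x":0,"y":0,"z":0,"hand":-1},{"ax":0,"ay":0.117,"az":0,"x":0,"y":0,"z":0,"hand":-1}]'
python3 -m inch '[{"ax":0,"ay":0.117,"az":0,"x":0,"y":0,"z":0,"hand":-1},{"ax":0,"ay":0,"az":0,"x":0,"y":0,"z":0,"hand":-1},{"ax":0,"ay":0,"az":0,"x":0,"y":0,"z":0,"hand":-1}]'
python3 go.py .425 .298 .200 .035
```

```text
time: 0.52
eef_pos: [0.1653, 0.654, 0.2076]
tcp_rot: [0.661, 0.253, -0.253, -0.66]
contact_force: [0.4, 0.6, 0.5]
opening: 1.001
time: 0.93
eef_pos: [0.1654, 0.654, 0.2076]
tcp_rot: [0.706, 0.052, -0.052, -0.705]
contact_force: [-0.8, 0.1, 0.3]
opening: 1.003
time: 1.18
eef_pos: [0.1654, 0.6541, 0.2078]
tcp_rot: [0.707, 0.014, -0.014, -0.707]
contact_force: [-0.5, 0.2, 0.1]
opening: 0.999
t 1.18 pos [0.1654 0.6541 0.2078] F [-0.4531  0.2076  0.1456] open 0.999 q6 1.1340566310799698
turn [ 0.001   0.004  -0.0005] shift after turn mm [ 246.999     7.7856 -364.9537]
turn [-0.0007 -3.1376 -0.0016] shift after turn mm [-246.999     7.7856  364.9537]
```

```bash
python3 -m inch '[{"ax":0,"ay":0,"az":0,"x":20.6,"y":0,"z":-30.4,"hand":-1},{"ax":0,"ay":0,"az":0,"x":20.6,"y":0,"z":-30.4,"hand":-1},{"ax":0,"ay":0,"az":0,"x":20.6,"y":0,"z":-30.4,"hand":-1},{"ax":0,"ay":0,"az":0,"x":20.6,"y":0,"z":-30.4,"hand":-1},{"ax":0,"ay":0,"az":0,"x":20.6,"y":0,"z":-30.4,"hand":-1}]'
python3 -m inch '[{"ax":0,"ay":0,"az":0,"x":20.6,"y":0,"z":-30.4,"hand":-1},{"ax":0,"ay":0,"az":0,"x":20.6,"y":0,"z":-30.4,"hand":-1},{"ax":0,"ay":0,"az":0,"x":20.6,"y":0,"z":-30.4,"hand":-1},{"ax":0,"ay":0,"az":0,"x":20.6,"y":0,"z":-30.4,"hand":-1},{"ax":0,"ay":0,"az":0,"x":20.6,"y":0,"z":-30.4,"hand":-1}]'
python3 -m inch '[{"ax":0,"ay":0,"az":0,"x":20.6,"y":0,"z":-30.4,"hand":-1},{"ax":0,"ay":0,"az":0,"x":20.6,"y":0,"z":-30.4,"hand":-1},{"ax":0,"ay":0,"az":0,"x":0,"y":0,"z":0,"hand":-1},{"ax":0,"ay":0,"az":0,"x":0,"y":0,"z":0,"hand":-1}]'
python3 go.py .425 .298 .092 .035
```

```text
time: 1.6
eef_pos: [0.2744, 0.5047, 0.2082]
tcp_rot: [0.707, 0.014, -0.014, -0.707]
contact_force: [0.6, -0.5, 0.1]
opening: 1.004
time: 2.02
eef_pos: [0.383, 0.3564, 0.2085]
tcp_rot: [-0.707, -0.014, 0.014, 0.707]
contact_force: [0.0, 0.3, 0.3]
opening: 0.999
time: 2.35
eef_pos: [0.4266, 0.2974, 0.2084]
tcp_rot: [-0.707, -0.012, 0.012, 0.707]
contact_force: [-0.6, 0.1, -0.2]
opening: 1.001
t 2.35 pos [0.4266 0.2974 0.2084] F [-0.5624  0.1308 -0.2085] open 1.001 q6 0.37899284704531944
turn [-0.0002 -0.0008 -0.0003] shift after turn mm [ -1.5327 116.3749   0.7028]
turn [ 0.0005  3.1408 -0.0003] shift after turn mm [  1.5327 116.3749  -0.7028]
```

```bash
python3 -m inch '[{"ax":0,"ay":0,"az":0,"x":-1.5,"y":30,"z":0.7,"hand":-1},{"ax":0,"ay":0,"az":0,"x":0,"y":30,"z":0,"hand":-1},{"ax":0,"ay":0,"az":0,"x":0,"y":30,"z":0,"hand":-1},{"ax":0,"ay":0,"az":0,"x":0,"y":26,"z":0,"hand":-1},{"ax":0,"ay":0,"az":0,"x":0,"y":0,"z":0,"hand":0.3}]'
python3 -m inch '[{"ax":0,"ay":0,"az":0,"x":0,"y":0,"z":0,"hand":0.5},{"ax":0,"ay":0,"az":0,"x":0,"y":0,"z":0,"hand":0.5},{"ax":0,"ay":0,"az":0,"x":0,"y":0,"z":0,"hand":0.5},{"ax":0,"ay":0,"az":0,"x":0,"y":0,"z":0,"hand":0.5},{"ax":0,"ay":0,"az":0,"x":0,"y":0,"z":0,"hand":0.5}]'
python3 - <<'E'
from h import *
import pickle
s,t=cam('side'),cam('top')
def cr(c,u,v,w,h,k): return cv2.resize(c['img'][v:v+h,u:u+w],(w*k,h*k),interpolation=cv2.INTER_CUBIC)
cv2.imwrite('pics/g1.png',np.hstack([cr(s,280,270,90,100,4),cr(t,160,210,90,100,4)])[:,:,::-1])
E
python3 go.py .425 .298 .092 .035
```

```text
time: 2.77
eef_pos: [0.4188, 0.2986, 0.0863]
tcp_rot: [0.709, 0.01, -0.018, -0.705]
contact_force: [-0.8, -0.5, -0.7]
opening: 0.882
time: 3.18
eef_pos: [0.4252, 0.3, 0.0942]
tcp_rot: [-0.707, -0.014, 0.012, 0.707]
contact_force: [-0.4, -0.3, -0.1]
opening: 0.251
t 3.28 pos [0.4247 0.2996 0.0935] F [ 0.4666 -0.0637 -0.1867] open 0.248 q6 0.3829179072907384
turn [-0.0007  0.0011  0.0018] shift after turn mm [ 0.1949  1.5012 -1.6392]
turn [ 0.0028 -3.1405  0.0011] shift after turn mm [-0.1949  1.5012  1.6392]
```

View pics/g1.png

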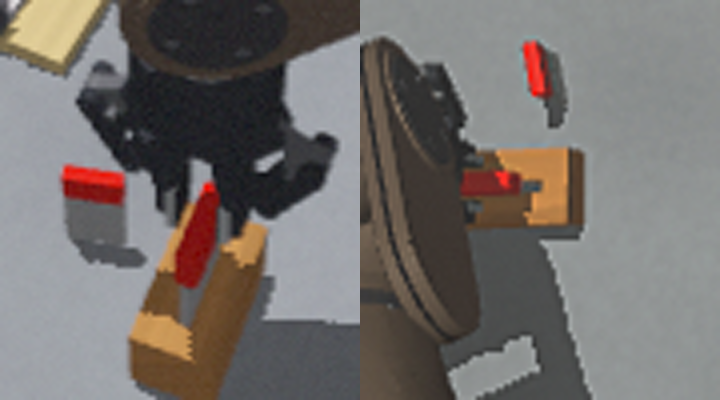

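The jaws straddle the red grip, with a few mm clear on each side (side view, around crop (200,235)). I'll close them fully now.

```bash
python3 -m inch '[{"ax":0,"ay":0,"az":0,"x":0,"y":0,"z":0,"hand":1},{"ax":0,"ay":0,"az":0,"x":0,"y":0,"z":0,"hand":1},{"ax":0,"ay":0,"az":0,"x":0,"y":0,"z":0,"hand":1},{"ax":0,"ay":0,"az":0,"x":0,"y":0,"z":0,"hand":1}]' 60
python3 -m inch '[{"ax":0,"ay":0,"az":0,"x":0,"y":-10,"z":0,"hand":1},{"ax":0,"ay":0,"az":0,"x":0,"y":-10,"z":0,"hand":1},{"ax":0,"ay":0,"az":0,"x":0,"y":-10,"z":0,"hand":1},{"ax":0,"ay":0,"az":0,"x":0,"y":-10,"z":0,"hand":1},{"ax":0,"ay":0,"az":0,"x":0,"y":-10,"z":0,"hand":1}]'
python3 -m inch '[{"ax":0,"ay":0,"az":0,"x":0,"y":-25,"z":0,"hand":1},{"ax":0,"ay":0,"az":0,"x":0,"y":-25,"z":0,"hand":1},{"ax":0,"ay":0,"az":0,"x":0,"y":-17,"z":0,"hand":1},{"ax":0,"ay":0,"az":0,"x":0,"y":0,"z":0,"hand":1},{"ax":0,"ay":0,"az":0,"x":0,"y":0,"z":0,"hand":1}]'
python3 go.py .611 -.134 .21 -.052
```

```text
time: 3.62
eef_pos: [0.4242, 0.2993, 0.0924]
tcp_rot: [0.707, 0.013, -0.013, -0.707]
contact_force: [0.6, -0.4, 0.0]
opening: 0.0
time: 4.03
eef_pos: [0.4246, 0.2996, 0.1443]
tcp_rot: [-0.707, -0.013, 0.012, 0.707]
contact_force: [-0.8, 0.3, 0.2]
opening: 0.002
time: 4.45
eef_pos: [0.4249, 0.2997, 0.2114]
tcp_rot: [-0.706, -0.014, 0.012, 0.707]
contact_force: [-0.6, 0.2, 0.1]
opening: 0.004
t 4.45 pos [0.4249 0.2997 0.2114] F [-0.5981  0.2473  0.0656] open 0.004 q6 0.3829845432629006
turn [-0.0015  0.0881  0.0034] shift after turn mm [ 208.375     1.3826 -423.4555]
turn [ 0.0052 -3.0535  0.0023] shift after turn mm [-208.375     1.3826  423.4555]
```

Run:
```python
from h import *
s,t=cam('side'),cam('top')
def cr(c,u,v,w,h,k): return cv2.resize(c['img'][v:v+h,u:u+w],(w*k,h*k),interpolation=cv2.INTER_CUBIC)
cv2.imwrite('pics/g2.png',np.hstack([cr(s,270,230,100,140,4),cr(t,150,210,90,140,4)])[:,:,::-1])
st=get_state()
for c in(s,t): print([proj(c,st['eef_pos']+np.array([0,0,d])).round(1) for d in(-.011,0,.008)])
print(proj(s,[.4247,.2996,.0935-.011]))
```

```text
[array([331.8, 303.3]), array([331.9, 300.2]), array([331.9, 297.9])]
[array([176.7, 253.7]), array([175.1, 253.4]), array([174. , 253.2])]
[330.37771493 332.59970312]
```

View pics/g2.png

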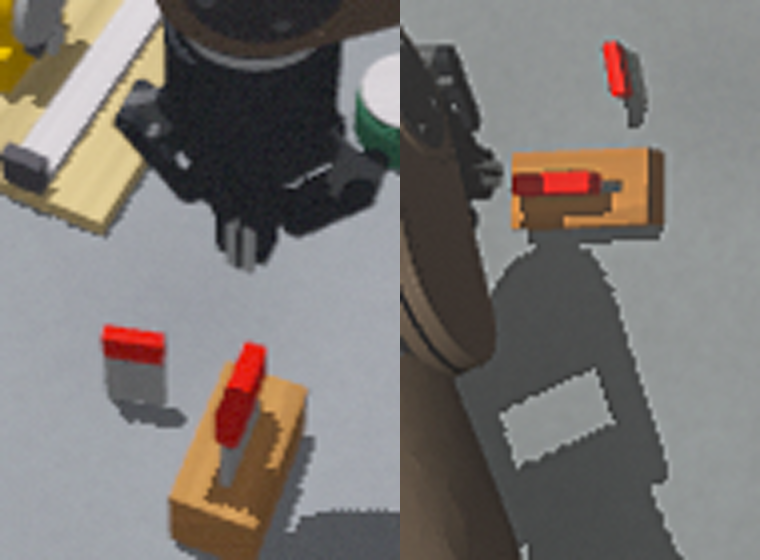

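Run:
```python
from h import *
s,t=cam('side'),cam('top')
q=lambda x,y,u,v:((x+.5)/4-.5+u,(y+.5)/4-.5+v)
print(get_state()['eef_pos'])
print('tip',tri(t,q(502-400,178,150,210),s,q(242,270,270,230)))
print('grip +',tri(t,q(512-400,183,150,210),s,q(230,410,270,230)),'-',tri(t,q(590-400,183,150,210),s,q(256,347,270,230)))
print('block corners z.05',[onz(t,*q(x-400,y,150,210),.05) for x,y in((512,153),(650,150),(650,228),(512,230))])
print([onz(s,*q(x,y,270,230),.05) for x,y in((170,500),(230,362),(307,388))])
print([onz(t,*q(x-400,y,150,210),.115) for x,y in((512,183),(590,183))])
```

```text
[0.42323626 0.29894258 0.20776065]
tip (array([0.42463854, 0.29750829, 0.21519708]), [np.float64(0.0031881005708147485), np.float64(0.003188100570814297)])
grip + (array([0.42365633, 0.32155506, 0.12169785]), [np.float64(1.8583276356941217e-06), np.float64(1.8583276350556831e-06)]) - (array([0.42532543, 0.27612484, 0.11178127]), [np.float64(0.0016321410203154947), np.float64(0.0016321410203155228)])
block corners z.05 [array([0.44734978, 0.34613022, 0.05      ]), array([0.44845862, 0.25414416, 0.05      ]), array([0.3971199 , 0.25210122, 0.05      ]), array([0.39669903, 0.3432938 , 0.05      ])]
[array([0.4479836 , 0.34681898, 0.05      ]), array([0.44997588, 0.25635695, 0.05      ]), array([0.40289102, 0.25457117, 0.05      ])]
[array([0.42401777, 0.32374737, 0.115     ]), array([0.4235474 , 0.27488405, 0.115     ])]
```

The jaws shut on nothing. Both views put the fingertips about 18 mm higher than the reported TCP implies. I'll go lower, to TCP z≈0.068. That stays clear of the block even if the reading is right.

```bash
python3 -m inch '[{"ax":0,"ay":0,"az":0,"x":0,"y":0,"z":0,"hand":0},{"ax":0,"ay":0,"az":0,"x":0,"y":0,"z":0,"hand":0},{"ax":0,"ay":0,"az":0,"x":0,"y":0,"z":0,"hand":0},{"ax":0,"ay":0,"az":0,"x":0,"y":0,"z":0,"hand":0},{"ax":0,"ay":0,"az":0,"x":0,"y":0,"z":0,"hand":0}]'
python3 -m inch '[{"ax":0,"ay":0,"az":0,"x":0,"y":30,"z":0,"hand":0},{"ax":0,"ay":0,"az":0,"x":0,"y":30,"z":0,"hand":0},{"ax":0,"ay":0,"az":0,"x":0,"y":30,"z":0,"hand":0},{"ax":0,"ay":0,"az":0,"x":0,"y":15,"z":0,"hand":0},{"ax":0,"ay":0,"az":0,"x":0,"y":10,"z":0,"hand":0}]'
python3 -m inch '[{"ax":0,"ay":0,"az":0,"x":0,"y":10,"z":0,"hand":0},{"ax":0,"ay":0,"az":0,"x":0,"y":10,"z":0,"hand":0},{"ax":0,"ay":0,"az":0,"x":0,"y":5,"z":0,"hand":0},{"ax":0,"ay":0,"az":0,"x":0,"y":0,"z":0,"hand":0},{"ax":0,"ay":0,"az":0,"x":0,"y":0,"z":0,"hand":0}]'
python3 go.py .4245 .2985 .068 .035
python3 - <<'E'
from h import *
s,t=cam('side'),cam('top')
def cr(c,u,v,w,h,k): return cv2.resize(c['img'][v:v+h,u:u+w],(w*k,h*k),interpolation=cv2.INTER_CUBIC)
cv2.imwrite('pics/g3.png',np.hstack([cr(s,280,270,90,100,4),cr(t,160,210,90,100,4)])[:,:,::-1])
E
```

```text
time: 5.07
eef_pos: [0.4241, 0.2993, 0.2093]
tcp_rot: [0.707, 0.013, -0.013, -0.707]
contact_force: [-0.1, -0.0, 0.8]
opening: 0.5
time: 5.48
eef_pos: [0.4225, 0.2986, 0.0916]
tcp_rot: [0.708, 0.011, -0.014, -0.706]
contact_force: [0.4, -0.4, 0.1]
opening: 0.505
time: 5.9
eef_pos: [0.4246, 0.2995, 0.0699]
tcp_rot: [-0.707, -0.013, 0.012, 0.707]
contact_force: [0.2, -0.1, -0.5]
opening: 0.501
t 5.9 pos [0.4246 0.2995 0.0699] F [ 0.2044 -0.1257 -0.5239] open 0.501 q6 0.38298255575217843
turn [-0.0003  0.001   0.0008] shift after turn mm [-0.1401  1.9065 -1.033 ]
turn [ 0.0012 -3.1406  0.0004] shift after turn mm [0.1401 1.9065 1.033 ]
```

View pics/g3.png

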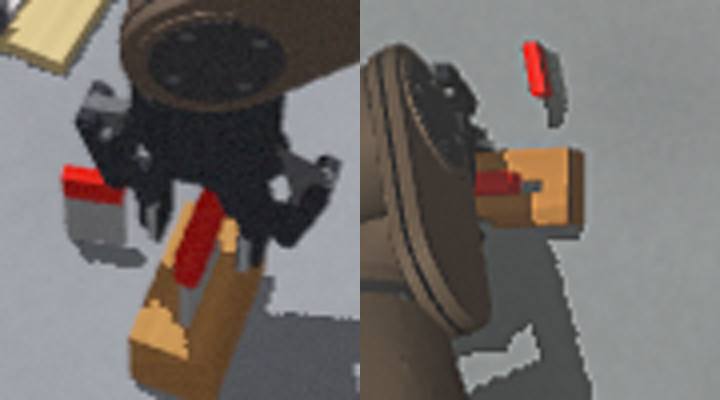

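```bash
python3 -m inch '[{"ax":0,"ay":0,"az":0,"x":0,"y":0,"z":0,"hand":1},{"ax":0,"ay":0,"az":0,"x":0,"y":0,"z":0,"hand":1},{"ax":0,"ay":0,"az":0,"x":0,"y":0,"z":0,"hand":1},{"ax":0,"ay":0,"az":0,"x":0,"y":0,"z":0,"hand":1},{"ax":0,"ay":0,"az":0,"x":0,"y":0,"z":0,"hand":1}]' 60
python3 -m inch '[{"ax":0,"ay":0,"az":0,"x":0,"y":0,"z":0,"hand":1},{"ax":0,"ay":0,"az":0,"x":0,"y":0,"z":0,"hand":1}]'
```

```text
time: 6.42
eef_pos: [0.425, 0.2997, 0.0703]
tcp_rot: [-0.707, -0.013, 0.012, 0.707]
contact_force: [-0.4, 0.1, 3.0]
opening: 0.148
time: 6.58
eef_pos: [0.425, 0.2997, 0.0703]
tcp_rot: [-0.707, -0.013, 0.012, 0.707]
contact_force: [-0.1, 0.8, 4.9]
opening: 0.154
```

```bash
python3 -m inch '[{"ax":0,"ay":0,"az":0,"x":0,"y":-10,"z":0,"hand":1},{"ax":0,"ay":0,"az":0,"x":0,"y":-10,"z":0,"hand":1},{"ax":0,"ay":0,"az":0,"x":0,"y":-10,"z":0,"hand":1},{"ax":0,"ay":0,"az":0,"x":0,"y":-15,"z":0,"hand":1},{"ax":0,"ay":0,"az":0,"x":0,"y":-15,"z":0,"hand":1}]'
python3 -m inch '[{"ax":0,"ay":0,"az":0,"x":0,"y":-15,"z":0,"hand":1},{"ax":0,"ay":0,"az":0,"x":0,"y":-15,"z":0,"hand":1},{"ax":0,"ay":0,"az":0,"x":0,"y":-15,"z":0,"hand":1},{"ax":0,"ay":0,"az":0,"x":0,"y":0,"z":0,"hand":1},{"ax":0,"ay":0,"az":0,"x":0,"y":0,"z":0,"hand":1}]'
python3 go.py .612 -.134 .18 -.052
python3 - <<'E'
from h import *
s,t=cam('side'),cam('top')
def cr(c,u,v,w,h,k): return cv2.resize(c['img'][v:v+h,u:u+w],(w*k,h*k),interpolation=cv2.INTER_CUBIC)
cv2.imwrite('pics/g4.png',np.hstack([cr(s,280,250,90,120,4),cr(t,150,210,90,120,4)])[:,:,::-1])
E
```

```text
time: 7.0
eef_pos: [0.4225, 0.2989, 0.1297]
tcp_rot: [0.707, 0.011, -0.014, -0.707]
contact_force: [-0.5, 0.2, -1.9]
opening: 0.147
time: 7.42
eef_pos: [0.4237, 0.2994, 0.1752]
tcp_rot: [-0.707, -0.013, 0.013, 0.707]
contact_force: [0.2, -0.2, -2.4]
opening: 0.153
t 7.42 pos [0.4237 0.2994 0.1752] F [ 0.1736 -0.22   -2.4323] open 0.153 q6 0.38288978493394954
turn [-0.0004  0.0881 -0.0002] shift after turn mm [ 210.5401   -4.776  -423.0621]
turn [-0.0003 -3.0534  0.0006] shift after turn mm [-210.5401   -4.776   423.0621]
```

View pics/g4.png

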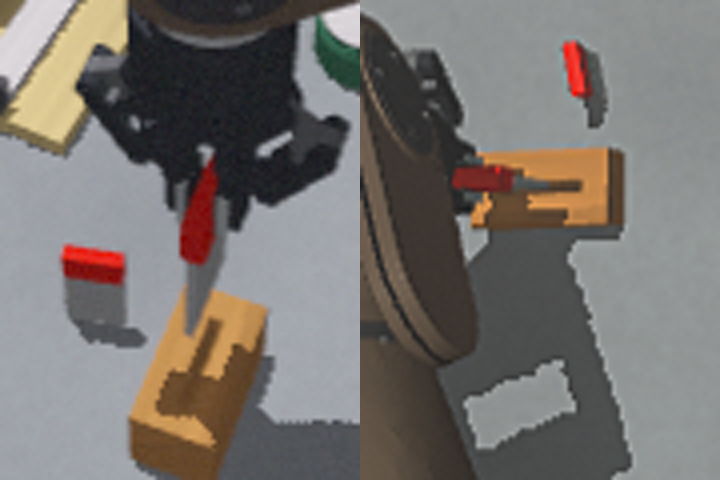

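```bash
python3 -m inch '[{"ax":0,"ay":0.088,"az":0,"x":0,"y":-5,"z":0,"hand":1},{"ax":0,"ay":0,"az":0,"x":17.5,"y":0,"z":-35.2,"hand":1},{"ax":0,"ay":0,"az":0,"x":17.5,"y":0,"z":-35.2,"hand":1},{"ax":0,"ay":0,"az":0,"x":17.5,"y":0,"z":-35.2,"hand":1},{"ax":0,"ay":0,"az":0,"x":17.5,"y":0,"z":-35.2,"hand":1}]'
python3 -m inch '[{"ax":0,"ay":0,"az":0,"x":17.5,"y":0,"z":-35.2,"hand":1},{"ax":0,"ay":0,"az":0,"x":17.5,"y":0,"z":-35.2,"hand":1},{"ax":0,"ay":0,"az":0,"x":17.5,"y":0,"z":-35.2,"hand":1},{"ax":0,"ay":0,"az":0,"x":17.5,"y":0,"z":-35.2,"hand":1},{"ax":0,"ay":0,"az":0,"x":17.5,"y":0,"z":-35.2,"hand":1}]'
python3 -m inch '[{"ax":0,"ay":0,"az":0,"x":17.5,"y":0,"z":-35.2,"hand":1},{"ax":0,"ay":0,"az":0,"x":17.5,"y":0,"z":-35.2,"hand":1},{"ax":0,"ay":0,"az":0,"x":17.5,"y":0,"z":-35.2,"hand":1},{"ax":0,"ay":0,"az":0,"x":0,"y":0,"z":0,"hand":1},{"ax":0,"ay":0,"az":0,"x":0,"y":0,"z":0,"hand":1}]'
python3 go.py .612 -.134 .155 -.052
python3 - <<'E'
from h import *
import pickle
s,t=cam('side'),cam('top')
pickle.dump((s,t),open('c1.pkl','wb'))
def cr(c,u,v,w,h,k): return cv2.resize(c['img'][v:v+h,u:u+w],(w*k,h*k),interpolation=cv2.INTER_CUBIC)
cv2.imwrite('pics/g5.png',np.hstack([cr(s,290,130,70,90,5),cr(t,330,150,80,90,5)])[:,:,::-1])
E
```

```text
time: 7.93
eef_pos: [0.4858, 0.1538, 0.1778]
tcp_rot: [0.707, -0.019, 0.017, -0.707]
contact_force: [0.1, -0.2, -1.9]
opening: 0.151
time: 8.35
eef_pos: [0.5641, -0.0268, 0.1775]
tcp_rot: [-0.706, 0.02, -0.017, 0.707]
contact_force: [0.6, 0.5, -1.4]
opening: 0.153
time: 8.77
eef_pos: [0.6112, -0.1351, 0.1771]
tcp_rot: [-0.706, 0.021, -0.018, 0.707]
contact_force: [-0.4, 1.2, -1.9]
opening: 0.144
t 8.77 pos [ 0.6112 -0.1351  0.1771] F [-0.4291  1.2407 -1.8991] open 0.144 q6 -0.3242337400235092
turn [-0.0017 -0.0034 -0.0041] shift after turn mm [ 0.7847 22.0888  1.1159]
turn [ 0.0064  3.1382 -0.0026] shift after turn mm [-0.7847 22.0888 -1.1159]
```

View pics/g5.png

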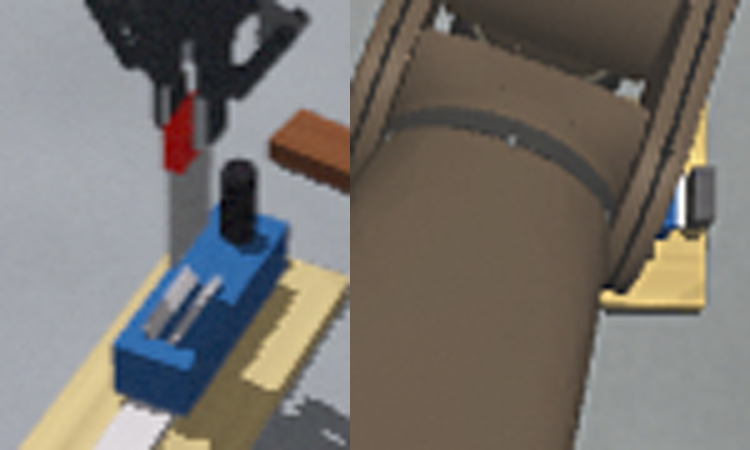

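```bash
python3 -m inch '[{"ax":0,"ay":0,"az":0,"x":0.8,"y":9,"z":1.5,"hand":1},{"ax":0,"ay":0,"az":0,"x":0,"y":9,"z":0,"hand":1},{"ax":0,"ay":0,"az":0,"x":0,"y":9,"z":0,"hand":1},{"ax":0,"ay":0,"az":0,"x":0,"y":9,"z":0,"hand":1},{"ax":0,"ay":0,"az":0,"x":0,"y":0,"z":0,"hand":1}]'
python3 -m inch '[{"ax":0,"ay":0,"az":0,"x":0,"y":0,"z":0,"hand":1},{"ax":0,"ay":0,"az":0,"x":0,"y":0,"z":0,"hand":1}]'
python3 go.py .612 -.133 .155 -.052
python3 - <<'E'
from h import *
import pickle
s=cam('side')
s1,t1=pickle.load(open('c1.pkl','rb'))
q=lambda x,y:((x+.5)/5-.5+290,(y+.5)/5-.5+130)
print('edge c1',onz(s1,*q(168,265),.122),onz(s1,*q(212,209),.122),'lips c1',[onz(s1,*q(*p),.076) for p in((152,332),(172,340),(190,268),(220,280))])
pickle.dump(s,open('c2.pkl','wb'))
i=s['img'][145:215,300:360]
cv2.imwrite('pics/g6.png',cv2.resize(i,(600,700),interpolation=cv2.INTER_CUBIC)[:600,:,::-1])
E
```

```text
time: 9.28
eef_pos: [0.6108, -0.1305, 0.1398]
tcp_rot: [-0.706, 0.02, -0.016, 0.708]
contact_force: [-0.5, 0.5, -2.5]
opening: 0.147
time: 9.45
eef_pos: [0.6129, -0.1318, 0.1435]
tcp_rot: [0.707, -0.018, 0.018, -0.707]
contact_force: [0.3, 0.0, -2.1]
opening: 0.147
t 9.45 pos [ 0.6129 -0.1318  0.1435] F [ 0.2761  0.0364 -2.1224] open 0.147 q6 -0.3217136422484514
turn [0.0001 0.0003 0.0002] shift after turn mm [ -0.8643 -11.4873  -1.2326]
turn [ 0.0003 -3.1413 -0.0001] shift after turn mm [  0.8643 -11.4873   1.2326]
edge c1 [ 0.61533437 -0.11263387  0.122     ] [ 0.61089214 -0.16996423  0.122     ] lips c1 [array([ 0.62107631, -0.10195293,  0.076     ]), array([ 0.60744857, -0.10015592,  0.076     ]), array([ 0.62231928, -0.16417134,  0.076     ]), array([ 0.60122865, -0.16100045,  0.076     ])]
```

View pics/g6.png

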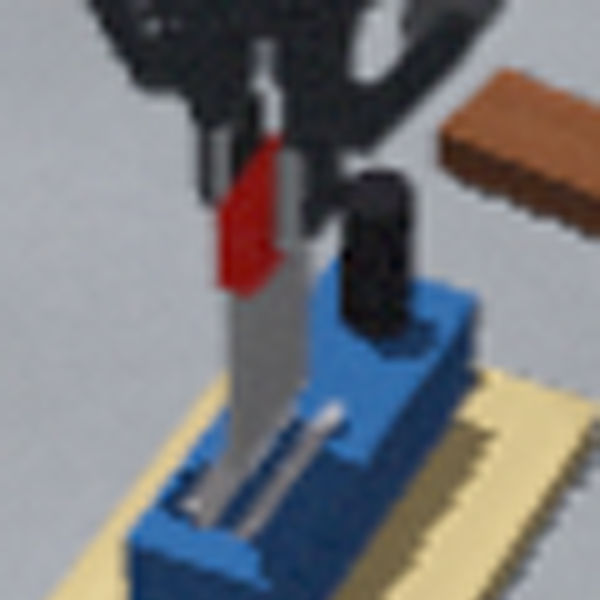

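Run:
```python
from h import *
import pickle
np.set_printoptions(precision=4,suppress=True)
s=pickle.load(open('c2.pkl','rb')); s0,t0=pickle.load(open('c0.pkl','rb'))
q=lambda x,y:((x+.5)/10-.5+300,(y+.5)/10-.5+145)
for z in(.085,.088,.091):print('edge',z,onz(s,*q(230,470),z),onz(s,*q(308,388),z))
print('right lip ends',onz(s,*q(245,530),.076),onz(s,*q(335,408),.076),'left lip +y end',onz(s,*q(203,513),.076))
# predicted pixels in this crop for slot centre line/lip ends and blade edge in place
u=np.array([.052,.9987,0]);w=np.array([.9987,-.052,0]);c=np.array([.612,-.1337,.076])
f=lambda p:(proj(s,p)-[300,145]+.5)*10-.5
for a in(-1,1):
  for b in(-10,0,10):print('lip',a,b,f(c+a*.0275*u+b/1e3*w))
  print('edge if aligned',a,f(c+[0,0,.012]+a*.025*u))
g=s['img'][145:215,300:360].astype(int)
for r in(36,38,40,42,44,46,48):print(145+r,[tuple(int(k) for k in p) for p in g[r,20:34]])
```

```text
edge 0.085 [ 0.6179 -0.1139  0.085 ] [ 0.6105 -0.1572  0.085 ]
edge 0.088 [ 0.6166 -0.1108  0.088 ] [ 0.6092 -0.154   0.088 ]
edge 0.091 [ 0.6153 -0.1078  0.091 ] [ 0.608  -0.1508  0.091 ]
right lip ends [ 0.6074 -0.1004  0.076 ] [ 0.6032 -0.1614  0.076 ] left lip +y end [ 0.6217 -0.1024  0.076 ]
lip -1 -10 [342.0332 411.7577]
lip -1 0 [312.3062 402.3   ]
lip -1 10 [282.726  392.8891]
edge if aligned -1 [309.3631 377.4097]
lip 1 -10 [264.2293 522.2962]
lip 1 0 [233.8439 512.2846]
lip 1 10 [203.6129 502.3238]
edge if aligned 1 [237.5693 477.2827]
181 [(166, 170, 176), (163, 165, 172), (144, 147, 149), (103, 104, 106), (94, 96, 96), (94, 92, 94), (94, 94, 97), (94, 94, 96), (92, 92, 94), (93, 94, 96), (87, 98, 118), (60, 106, 159), (51, 107, 171), (53, 111, 172)]
183 [(175, 173, 171), (195, 182, 154), (181, 166, 128), (101, 102, 103), (99, 98, 98), (91, 91, 94), (94, 94, 98), (96, 95, 98), (93, 92, 94), (97, 99, 100), (100, 114, 138), (49, 107, 169), (51, 110, 170), (51, 108, 170)]
185 [(219, 200, 149), (206, 189, 146), (146, 143, 137), (100, 101, 103), (94, 95, 97), (93, 94, 96), (96,
[... 314 characters left out ...]
 (147, 146, 152), (106, 115, 133)]
189 [(56, 110, 173), (63, 113, 172), (78, 108, 145), (102, 103, 105), (95, 94, 94), (104, 103, 106), (113, 116, 125), (67, 86, 115), (36, 56, 86), (61, 73, 95), (105, 103, 112), (108, 107, 117), (52, 84, 127), (48, 109, 169)]
191 [(53, 77, 111), (96, 112, 139), (110, 110, 111), (101, 103, 104), (102, 101, 107), (105, 110, 122), (26, 50, 82), (49, 65, 93), (94, 102, 118), (113, 113, 117), (86, 91, 107), (28, 53, 89), (24, 54, 87), (27, 56, 90)]
193 [(105, 106, 113), (120, 118, 120), (119, 116, 120), (105, 107, 114), (45, 64, 91), (32, 57, 87), (58, 70, 92), (98, 101, 107), (107, 105, 113), (43, 65, 95), (35, 58, 89), (30, 57, 90), (27, 55, 91), (26, 56, 90)]
```

Run:
```python
from h import *
import pickle
np.set_printoptions(precision=4,suppress=True)
s=pickle.load(open('c2.pkl','rb')); s1,_=pickle.load(open('c1.pkl','rb'))
def sil(s,rows,c0,c1):
  out=[]
  for r in rows:
    g=s['img'][r].astype(float)
    def mix(c,b): # fraction of blade in pixel c; blade colour col inside, bg colour b
      return 0
    m=c0+ (c1-c0)//2; blade=g[m-1:m+2].mean(0)
    d=np.abs(g-blade).sum(1)
    L=m
    while d[L]<25:L-=1
    Rr=m
    while d[Rr]<25:Rr+=1
    fl=np.clip(1-d[L]/max(d[L-2],1),0,1); fr=np.clip(1-d[Rr]/max(d[Rr+2],1),0,1)
    out.append((r,L+.5-fl,Rr-.5+fr))
  return np.array(out)
u=np.array([.052,.9987,0]);w=np.array([.9987,-.052,0]);c=np.array([.612,-.1337,0])
for nm,S,z0,rows,c0,c1 in(('c2',s,.088,range(174,184),323,331),('c1',s1,.122,range(164,176),323,332)):
  o=sil(S,rows,c0,c1);print(nm);print(o.round(2))
  # predicted silhouettes for aligned blade at z giving those rows
  pl=[proj(S,c+.025*u+.0025*w+[0,0,z]) for z in(z0,z0+.03)];pr=[proj(S,c-.025*u-.0025*w+[0,0,z]) for z in(z0,z0+.03)]
  print('pred L',pl,'R',pr)
print([[int(k) for k in s['img'][r,x].astype(int)] for r in(194,195,196,197) for x in range(317,328)])
```

```text
c2
[[174.   325.5  330.66]
 [175.   322.1  330.25]
 [176.   322.12 330.28]
 [177.   322.62 330.24]
 [178.   322.18 330.23]
 [179.   322.18 330.23]
 [180.   322.17 330.27]
 [181.   322.64 330.25]
 [182.   322.63 330.24]
 [183.   322.31 329.99]]
pred L [array([322.5454, 192.0297]), array([322.5479, 184.3848])] R [array([331.2337, 182.5273]), array([331.3814, 174.9135])]
c1
[[164.   326.83 326.93]
 [165.   323.14 331.3 ]
 [166.   323.12 331.28]
 [167.   323.11 331.28]
 [168.   323.1  331.28]
 [169.   323.17 331.3 ]
 [170.   323.64 331.18]
 [171.   323.64 331.12]
 [172.   323.15 332.09]
 [173.   323.2  331.2 ]
 [174.   323.62 331.14]
 [175.   323.19 330.29]]
pred L [array([322.5482, 183.3457]), array([322.5509, 175.3977])] R [array([331.4014, 173.8791]), array([331.5548, 165.9711])]
[[27, 54, 90], [52, 69, 96], [101, 104, 115], [122, 117, 122], [119, 117, 120], [111, 110, 117], [67, 79, 100], [25, 48, 83], [46, 63, 88], [88, 93, 105], [108, 109, 117], [39, 61, 94], [108, 112, 126], [156, 154, 156], [120, 117, 119], [115, 116, 117], [83, 90, 104], [24, 49, 85], [37, 59, 89], [76, 84, 99], [107, 106, 113], [87, 93, 109], [26, 58, 99], [45, 70, 104], [91, 96, 109], [120, 119, 121], [108, 108, 115], [43, 62, 91], [33, 55, 88], [58, 69, 90], [105, 106, 113], [109, 108, 117], [48, 68, 96], [56, 111, 174], [47, 102, 161], [68, 82, 113], [103, 112, 127], [68, 83, 112], [34, 61, 97], [48, 67, 93], [102, 104, 115], [124, 124, 131], [65, 78, 102], [26, 54, 87]]
```

```bash
python3 -m inch '[{"ax":0,"ay":0.02,"az":0,"x":-0.5,"y":0,"z":-1.5,"hand":1},{"ax":0,"ay":0,"az":0,"x":0,"y":4,"z":0,"hand":1},{"ax":0,"ay":0,"az":0,"x":0,"y":4,"z":0,"hand":1},{"ax":0,"ay":0,"az":0,"x":0,"y":3,"z":0,"hand":1},{"ax":0,"ay":0,"az":0,"x":0,"y":0,"z":0,"hand":1}]'
python3 -m inch '[{"ax":0,"ay":0,"az":0,"x":0,"y":3,"z":0,"hand":1},{"ax":0,"ay":0,"az":0,"x":0,"y":3,"z":0,"hand":1},{"ax":0,"ay":0,"az":0,"x":0,"y":2,"z":0,"hand":1},{"ax":0,"ay":0,"az":0,"x":0,"y":0,"z":0,"hand":1},{"ax":0,"ay":0,"az":0,"x":0,"y":0,"z":0,"hand":1}]'
python3 go.py .612 -.133 .087 -.052
```

```text
time: 9.92
eef_pos: [0.6115, -0.1332, 0.1311]
tcp_rot: [-0.706, 0.026, -0.025, 0.707]
contact_force: [-0.5, -1.0, -3.1]
opening: 0.151
time: 10.33
eef_pos: [0.6124, -0.1335, 0.1245]
tcp_rot: [0.707, -0.025, 0.026, -0.707]
contact_force: [-0.8, -0.3, -0.4]
opening: 0.152
t 10.33 pos [ 0.6124 -0.1335  0.1245] F [-0.7531 -0.257  -0.4408] open 0.152 q6 -0.30427755329745804
turn [ 0.0001 -0.02    0.0005] shift after turn mm [-0.4651 37.4691  0.4419]
turn [-0.0008  3.1216  0.0002] shift after turn mm [ 0.4651 37.4691 -0.4419]
```

```bash
python3 -m inch '[{"ax":0,"ay":0,"az":0,"x":0,"y":2,"z":0,"hand":1},{"ax":0,"ay":0,"az":0,"x":0,"y":1,"z":0,"hand":1},{"ax":0,"ay":0,"az":0,"x":0,"y":0,"z":0,"hand":1}]'
python3 -m inch '[{"ax":0,"ay":0,"az":0,"x":0,"y":2,"z":0,"hand":1},{"ax":0,"ay":0,"az":0,"x":0,"y":1,"z":0,"hand":1},{"ax":0,"ay":0,"az":0,"x":0,"y":0,"z":0,"hand":1}]'
```

```text
time: 10.58
eef_pos: [0.6131, -0.1336, 0.1218]
tcp_rot: [0.707, -0.025, 0.026, -0.706]
contact_force: [1.4, -0.5, 0.7]
opening: 0.15
time: 10.83
eef_pos: [0.613, -0.1335, 0.1186]
tcp_rot: [0.707, -0.025, 0.026, -0.706]
contact_force: [3.7, -1.3, -1.0]
opening: 0.148
```

```bash
python3 -m inch '[{"ax":0,"ay":0,"az":0,"x":0.6,"y":2,"z":0,"hand":1},{"ax":0,"ay":0,"az":0,"x":0,"y":2,"z":0,"hand":1},{"ax":0,"ay":0,"az":0,"x":0,"y":0,"z":0,"hand":1}]'
python3 -m inch '[{"ax":0,"ay":0,"az":0,"x":0,"y":3,"z":0,"hand":1},{"ax":0,"ay":0,"az":0,"x":0,"y":3,"z":0,"hand":1},{"ax":0,"ay":0,"az":0,"x":0,"y":0,"z":0,"hand":1}]'
python3 go.py .612 -.133 .087 -.052
```

```text
time: 11.08
eef_pos: [0.6131, -0.1335, 0.1141]
tcp_rot: [0.707, -0.025, 0.026, -0.707]
contact_force: [4.1, -0.7, -1.3]
opening: 0.146
time: 11.33
eef_pos: [0.6131, -0.1335, 0.1079]
tcp_rot: [0.707, -0.025, 0.026, -0.707]
contact_force: [4.8, -0.9, -2.8]
opening: 0.151
t 11.33 pos [ 0.6131 -0.1335  0.1079] F [ 4.8273 -0.8596 -2.7799] open 0.151 q6 -0.30410539342296367
turn [ 0.0002 -0.02    0.0009] shift after turn mm [-1.1235 20.9002  0.4737]
turn [-0.0015  3.1216  0.0002] shift after turn mm [ 1.1235 20.9002 -0.4737]
```

```bash
python3 -m inch '[{"ax":0,"ay":0,"az":0,"x":0.8,"y":3,"z":0,"hand":1},{"ax":0,"ay":0,"az":0,"x":0,"y":3,"z":0,"hand":1},{"ax":0,"ay":0,"az":0,"x":0,"y":0,"z":0,"hand":1}]'
python3 -m inch '[{"ax":0,"ay":0,"az":0,"x":0,"y":3,"z":0,"hand":1},{"ax":0,"ay":0,"az":0,"x":0,"y":3,"z":0,"hand":1},{"ax":0,"ay":0,"az":0,"x":0,"y":0,"z":0,"hand":1}]'
python3 go.py .612 -.133 .087 -.052
```

```text
time: 11.58
eef_pos: [0.6134, -0.1334, 0.1015]
tcp_rot: [-0.707, 0.026, -0.025, 0.707]
contact_force: [2.1, -1.2, -3.2]
opening: 0.154
time: 11.83
eef_pos: [0.6134, -0.1335, 0.0956]
tcp_rot: [-0.707, 0.026, -0.025, 0.707]
contact_force: [3.9, 0.4, -2.3]
opening: 0.144
t 11.83 pos [ 0.6134 -0.1335  0.0956] F [ 3.8841  0.4221 -2.3381] open 0.144 q6 -0.3036844147118759
turn [-0.0001 -0.0199 -0.0004] shift after turn mm [-1.4607  8.6416  0.3963]
turn [ 0.0005  3.1217 -0.0001] shift after turn mm [ 1.4607  8.6416 -0.3963]
```

Forces are small and the blade is about 28 mm in. I'll continue in small steps until it meets the floor.

```bash
python3 -m inch '[{"ax":0,"ay":0,"az":0,"x":0,"y":3,"z":0,"hand":1},{"ax":0,"ay":0,"az":0,"x":0,"y":2,"z":0,"hand":1},{"ax":0,"ay":0,"az":0,"x":0,"y":0,"z":0,"hand":1}]'
python3 -m inch '[{"ax":0,"ay":0,"az":0,"x":0,"y":2,"z":0,"hand":1},{"ax":0,"ay":0,"az":0,"x":0,"y":0,"z":0,"hand":1}]'
python3 -m inch '[{"ax":0,"ay":0,"az":0,"x":0,"y":1.5,"z":0,"hand":1},{"ax":0,"ay":0,"az":0,"x":0,"y":0,"z":0,"hand":1}]'
```

```text
time: 12.08
eef_pos: [0.6135, -0.1335, 0.0909]
tcp_rot: [0.707, -0.025, 0.025, -0.707]
contact_force: [3.9, -0.0, -3.1]
opening: 0.151
time: 12.25
eef_pos: [0.6136, -0.1335, 0.0891]
tcp_rot: [0.707, -0.025, 0.025, -0.707]
contact_force: [3.6, -0.6, -1.2]
opening: 0.15
time: 12.42
eef_pos: [0.6136, -0.1335, 0.0878]
tcp_rot: [0.707, -0.025, 0.025, -0.707]
contact_force: [2.7, 0.8, -0.7]
opening: 0.149
```

```bash
python3 -m inch '[{"ax":0,"ay":0,"az":0,"x":0,"y":1.5,"z":0,"hand":1},{"ax":0,"ay":0,"az":0,"x":0,"y":0,"z":0,"hand":1}]'
python3 -m inch '[{"ax":0,"ay":0,"az":0,"x":0,"y":1.5,"z":0,"hand":1},{"ax":0,"ay":0,"az":0,"x":0,"y":0,"z":0,"hand":1}]'
```

```text
time: 12.58
eef_pos: [0.6138, -0.1336, 0.0873]
tcp_rot: [0.707, -0.025, 0.025, -0.707]
contact_force: [0.8, -0.1, 3.5]
opening: 0.153
time: 12.75
eef_pos: [0.614, -0.1337, 0.0873]
tcp_rot: [0.707, -0.025, 0.026, -0.707]
contact_force: [-0.8, 0.2, 9.5]
opening: 0.151
```

```bash
python3 -m inch '[{"ax":0,"ay":0,"az":0,"x":0,"y":0,"z":0,"hand":0},{"ax":0,"ay":0,"az":0,"x":0,"y":0,"z":0,"hand":0},{"ax":0,"ay":0,"az":0,"x":0,"y":0,"z":0,"hand":0},{"ax":0,"ay":0,"az":0,"x":0,"y":0,"z":0,"hand":0},{"ax":0,"ay":0,"az":0,"x":0,"y":0,"z":0,"hand":0}]'
python3 -m inch '[{"ax":0,"ay":0,"az":0,"x":0,"y":-10,"z":0,"hand":0},{"ax":0,"ay":0,"az":0,"x":0,"y":-15,"z":0,"hand":0},{"ax":0,"ay":0,"az":0,"x":0,"y":-20,"z":0,"hand":0},{"ax":0,"ay":0,"az":0,"x":0,"y":-25,"z":0,"hand":0},{"ax":0,"ay":0,"az":0,"x":0,"y":0,"z":0,"hand":0}]'
python3 -m inch '[{"ax":0,"ay":0,"az":0,"x":0,"y":0,"z":0,"hand":0},{"ax":0,"ay":0,"az":0,"x":0,"y":0,"z":0,"hand":0}]'
python3 go.py .609 -.2135 .155 -.052
python3 - <<'E'
from h import *
import pickle
s=cam('side');pickle.dump(s,open('c3.pkl','wb'))
cv2.imwrite('pics/g7.png',cv2.resize(s['img'][130:230,290:370],(560,700),interpolation=cv2.INTER_CUBIC)[:600,:,::-1])
E
```

```text
time: 13.17
eef_pos: [0.6128, -0.1333, 0.0841]
tcp_rot: [-0.706, 0.026, -0.025, 0.707]
contact_force: [-0.4, -0.3, 0.3]
opening: 0.504
time: 13.58
eef_pos: [0.6169, -0.1347, 0.1619]
tcp_rot: [0.708, -0.022, 0.029, -0.705]
contact_force: [0.8, -0.8, 1.4]
opening: 0.495
time: 13.75
eef_pos: [0.6134, -0.1334, 0.1549]
tcp_rot: [-0.707, 0.026, -0.025, 0.707]
contact_force: [0.1, 0.6, -0.8]
opening: 0.501
t 13.75 pos [ 0.6134 -0.1334  0.1549] F [ 0.1177  0.5728 -0.8494] open 0.501 q6 -0.3035805407378295
turn [-0.     -0.02   -0.0003] shift after turn mm [ -0.196   -0.1383 -80.2174]
turn [ 0.0005  3.1216 -0.0001] shift after turn mm [ 0.196  -0.1383 80.2174]
```

View pics/g7.png

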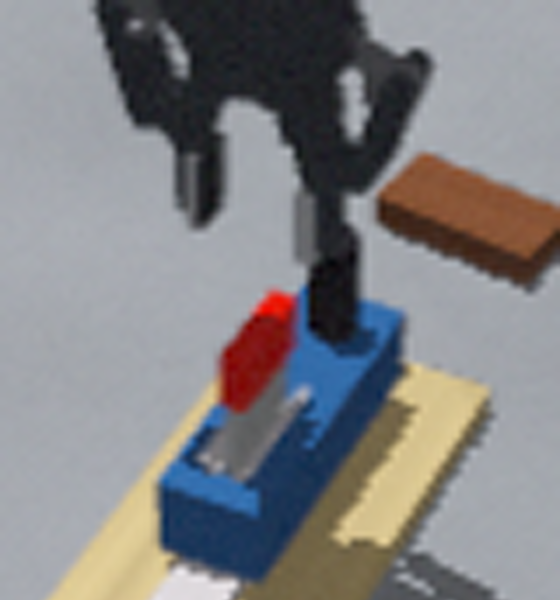

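The scraper stands upright in the slot, let go (crop (255,370)), the carriage hasn't moved, and the jaws are above it.

```bash
python3 - <<'E'
from h import *
import pickle
s=pickle.load(open('c3.pkl','rb'))
for d in(-.011,0,.011,.022,.033):print(d,proj(s,[.6134,-.1334,.1549+d]))
E
python3 -m inch '[{"ax":0,"ay":-0.02,"az":0,"x":0,"y":0,"z":-20,"hand":0},{"ax":0,"ay":0,"az":0,"x":0,"y":0,"z":-20,"hand":0},{"ax":0,"ay":0,"az":0,"x":0,"y":0,"z":-20,"hand":0},{"ax":0,"ay":0,"az":0,"x":0,"y":0,"z":-20,"hand":0},{"ax":0,"ay":0,"az":0,"x":0,"y":0,"z":0,"hand":0}]'
python3 -m inch '[{"ax":0,"ay":0,"az":0,"x":0,"y":0,"z":0,"hand":0},{"ax":0,"ay":0,"az":0,"x":0,"y":0,"z":0,"hand":0}]'
python3 go.py .609 -.2135 .075 -.052
```

```text
-0.011 [326.60305321 172.73235326]
0 [326.62969231 169.78389072]
0.011 [326.65667104 166.79783697]
0.022 [326.68399594 163.77346849]
0.033 [326.71167372 160.71004308]
time: 14.22
eef_pos: [0.6079, -0.2162, 0.1531]
tcp_rot: [0.707, -0.02, 0.018, -0.707]
contact_force: [0.2, -0.1, -0.2]
opening: 0.497
time: 14.38
eef_pos: [0.6084, -0.2126, 0.1536]
tcp_rot: [-0.706, 0.019, -0.018, 0.707]
contact_force: [-1.0, 0.6, -0.4]
opening: 0.497
t 14.38 pos [ 0.6084 -0.2126  0.1536] F [-1.0244  0.5713 -0.4368] open 0.497 q6 -0.44154871764751596
turn [-0.0015 -0.0002 -0.0022] shift after turn mm [ 0.6357 78.591  -0.8923]
turn [ 0.0034  3.1414 -0.0024] shift after turn mm [-0.6357 78.591   0.8923]
```

```bash
python3 -m inch '[{"ax":0,"ay":0,"az":0,"x":0,"y":25,"z":0,"hand":0},{"ax":0,"ay":0,"az":0,"x":0,"y":20,"z":-0.5,"hand":0},{"ax":0,"ay":0,"az":0,"x":0,"y":15,"z":0,"hand":0},{"ax":0,"ay":0,"az":0,"x":0,"y":0,"z":0,"hand":0},{"ax":0,"ay":0,"az":0,"x":0,"y":0,"z":0,"hand":0}]'
python3 -m inch '[{"ax":0,"ay":0,"az":0,"x":0,"y":8,"z":0,"hand":0},{"ax":0,"ay":0,"az":0,"x":0,"y":7,"z":0,"hand":0},{"ax":0,"ay":0,"az":0,"x":0,"y":5,"z":0,"hand":0},{"ax":0,"ay":0,"az":0,"x":0,"y":0,"z":0,"hand":0},{"ax":0,"ay":0,"az":0,"x":0,"y":0,"z":0,"hand":0}]'
python3 -m inch '[{"ax":0,"ay":0,"az":0,"x":0,"y":0,"z":0,"hand":1},{"ax":0,"ay":0,"az":0,"x":0,"y":0,"z":0,"hand":1},{"ax":0,"ay":0,"az":0,"x":0,"y":0,"z":0,"hand":1},{"ax":0,"ay":0,"az":0,"x":0,"y":0,"z":0,"hand":1},{"ax":0,"ay":0,"az":0,"x":0,"y":0,"z":0,"hand":1}]' 40
python3 -m inch '[{"ax":0,"ay":0,"az":0,"x":0,"y":0,"z":0,"hand":1},{"ax":0,"ay":0,"az":0,"x":0,"y":0,"z":0,"hand":1}]'
python3 - <<'E'
from h import *
import pickle
np.set_printoptions(precision=4,suppress=True)
s=pickle.load(open('c0.pkl','rb'))[0]; s2=cam('side')
def front(c):
  m=cv2.inRange(cv2.cvtColor(c['img'],cv2.COLOR_RGB2HSV),(100,150,40),(125,255,255)); m[:, :240]=0
  n,l,st,ce=cv2.connectedComponentsWithStats(m); i=1+np.argmax(st[1:,4]); return st[i],ce[i]
print(front(s),front(s2))
E
```

```text
time: 14.8
eef_pos: [0.6083, -0.2123, 0.0936]
tcp_rot: [-0.706, 0.019, -0.017, 0.707]
contact_force: [0.1, -0.3, 0.7]
opening: 0.499
time: 15.22
eef_pos: [0.6088, -0.2138, 0.0746]
tcp_rot: [-0.707, 0.019, -0.018, 0.707]
contact_force: [0.2, -0.1, 0.9]
opening: 0.5
time: 15.63
eef_pos: [0.611, -0.2143, 0.0758]
tcp_rot: [0.707, -0.017, 0.02, -0.706]
contact_force: [4.7, -0.1, -1.4]
opening: 0.262
time: 15.8
eef_pos: [0.611, -0.2143, 0.0758]
tcp_rot: [0.707, -0.017, 0.02, -0.706]
contact_force: [5.9, 0.2, -2.1]
opening: 0.262
(array([313, 171,  34,  42, 591], dtype=int32), array([329.7428, 192.6667])) (array([313, 171,  34,  41, 518], dtype=int32), array([329.9073, 193.9054]))
```

```bash
python3 -m inch '[{"ax":0,"ay":0,"az":0,"x":1.5,"y":0,"z":3,"hand":1},{"ax":0,"ay":0,"az":0,"x":0,"y":0,"z":5,"hand":1},{"ax":0,"ay":0,"az":0,"x":0,"y":0,"z":10,"hand":1},{"ax":0,"ay":0,"az":0,"x":0,"y":0,"z":12,"hand":1},{"ax":0,"ay":0,"az":0,"x":0,"y":0,"z":12,"hand":1}]' 60
python3 -m inch '[{"ax":0,"ay":0,"az":0,"x":0,"y":0,"z":12,"hand":1},{"ax":0,"ay":0,"az":0,"x":0,"y":0,"z":12,"hand":1},{"ax":0,"ay":0,"az":0,"x":0,"y":0,"z":12,"hand":1},{"ax":0,"ay":0,"az":0,"x":0,"y":0,"z":12,"hand":1},{"ax":0,"ay":0,"az":0,"x":0,"y":0,"z":12,"hand":1}]'
python3 -m inch '[{"ax":0,"ay":0,"az":0,"x":0,"y":0,"z":12,"hand":1},{"ax":0,"ay":0,"az":0,"x":0,"y":0,"z":12,"hand":1},{"ax":0,"ay":0,"az":0,"x":0,"y":0,"z":12,"hand":1},{"ax":0,"ay":0,"az":0,"x":0,"y":0,"z":8,"hand":1},{"ax":0,"ay":0,"az":0,"x":0,"y":0,"z":4,"hand":1}]'
python3 -m inch '[{"ax":0,"ay":0,"az":0,"x":0,"y":0,"z":0,"hand":1},{"ax":0,"ay":0,"az":0,"x":0,"y":0,"z":0,"hand":1}]'
python3 - <<'E'
from h import *
import pickle
s=cam('side');t=cam('top');pickle.dump((s,t),open('c4.pkl','wb'))
a=cv2.resize(t['img'][130:215,235:360],(750,510),interpolation=cv2.INTER_CUBIC)
b=cv2.resize(s['img'][150:300,240:370],(520,600),interpolation=cv2.INTER_CUBIC)
cv2.imwrite('pics/g8.png',b[:,:,::-1])
print(get_state()['eef_pos'],get_state()['contact_force'])
E
```

```text
time: 16.27
eef_pos: [0.6134, -0.1712, 0.0759]
tcp_rot: [0.707, -0.018, 0.019, -0.707]
contact_force: [1.6, -3.3, 1.3]
opening: 0.257
time: 16.68
eef_pos: [0.6169, -0.1109, 0.0759]
tcp_rot: [0.707, -0.017, 0.019, -0.707]
contact_force: [4.7, -2.9, 5.0]
opening: 0.258
time: 17.1
eef_pos: [0.6197, -0.0624, 0.0758]
tcp_rot: [-0.707, 0.017, -0.019, 0.707]
contact_force: [5.5, -2.5, 5.3]
opening: 0.257
time: 17.27
eef_pos: [0.6197, -0.0621, 0.0758]
tcp_rot: [-0.706, 0.017, -0.019, 0.707]
contact_force: [3.9, 1.5, 4.5]
opening: 0.26
[ 0.61966709 -0.06231882  0.07582076] [5.18878701 0.66719455 5.46833469]
```

View pics/g8.png

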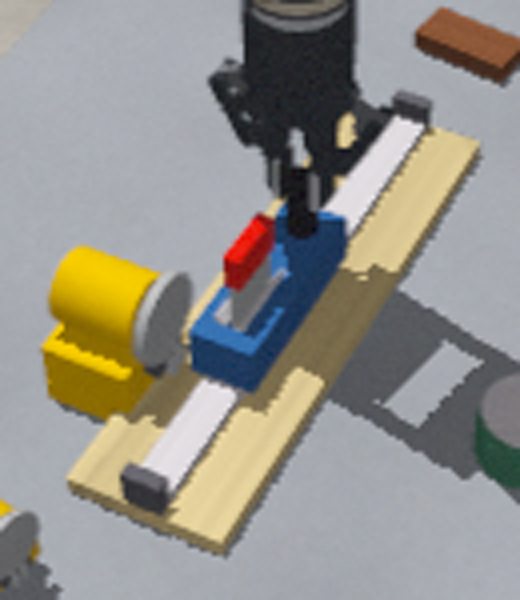

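```bash
python3 -m inch '[{"ax":0,"ay":0,"az":0,"x":0.7,"y":0,"z":6,"hand":1},{"ax":0,"ay":0,"az":0,"x":0,"y":0,"z":7,"hand":1},{"ax":0,"ay":0,"az":0,"x":0,"y":0,"z":7,"hand":1},{"ax":0,"ay":0,"az":0,"x":0,"y":0,"z":5,"hand":1},{"ax":0,"ay":0,"az":0,"x":0,"y":0,"z":0,"hand":1}]'
python3 -m inch '[{"ax":0,"ay":0,"az":0,"x":0,"y":0,"z":2,"hand":1},{"ax":0,"ay":0,"az":0,"x":0,"y":0,"z":2,"hand":1},{"ax":0,"ay":0,"az":0,"x":0,"y":0,"z":0,"hand":1}]'
python3 -m inch '[{"ax":0,"ay":0,"az":0,"x":0,"y":0,"z":2,"hand":1},{"ax":0,"ay":0,"az":0,"x":0,"y":0,"z":0,"hand":1}]'
python3 -m inch '[{"ax":0,"ay":0,"az":0,"x":0,"y":0,"z":2,"hand":1},{"ax":0,"ay":0,"az":0,"x":0,"y":0,"z":0,"hand":1}]'
```

```text
time: 17.78
eef_pos: [0.6211, -0.0372, 0.0758]
tcp_rot: [-0.706, 0.018, -0.019, 0.707]
contact_force: [2.6, 1.0, 6.3]
opening: 0.259
time: 18.03
eef_pos: [0.6213, -0.0341, 0.0758]
tcp_rot: [-0.707, 0.018, -0.019, 0.707]
contact_force: [2.7, -0.5, 6.9]
opening: 0.255
time: 18.2
eef_pos: [0.6214, -0.0322, 0.0759]
tcp_rot: [-0.707, 0.018, -0.019, 0.707]
contact_force: [3.8, -1.1, 5.2]
opening: 0.257
time: 18.37
eef_pos: [0.6215, -0.0303, 0.0758]
tcp_rot: [-0.707, 0.018, -0.019, 0.707]
contact_force: [3.5, -0.1, 6.7]
opening: 0.255
```

```bash
python3 -m inch '[{"ax":0,"ay":0,"az":0,"x":0,"y":0,"z":1.5,"hand":1},{"ax":0,"ay":0,"az":0,"x":0,"y":0,"z":1.5,"hand":1},{"ax":0,"ay":0,"az":0,"x":0,"y":0,"z":0,"hand":1}]'
python3 -m inch '[{"ax":0,"ay":0,"az":0,"x":0,"y":0,"z":1.5,"hand":1},{"ax":0,"ay":0,"az":0,"x":0,"y":0,"z":0,"hand":1}]'
python3 -m inch '[{"ax":0,"ay":0,"az":0,"x":0,"y":0,"z":1.5,"hand":1},{"ax":0,"ay":0,"az":0,"x":0,"y":0,"z":0,"hand":1}]'
python3 -m inch '[{"ax":0,"ay":0,"az":0,"x":0,"y":0,"z":1.5,"hand":1},{"ax":0,"ay":0,"az":0,"x":0,"y":0,"z":0,"hand":1}]'
```

```text
time: 18.62
eef_pos: [0.6217, -0.0274, 0.0759]
tcp_rot: [-0.707, 0.018, -0.019, 0.707]
contact_force: [3.6, -1.3, 6.3]
opening: 0.258
time: 18.78
eef_pos: [0.6218, -0.0259, 0.0759]
tcp_rot: [-0.707, 0.018, -0.019, 0.707]
contact_force: [1.9, -0.6, 6.1]
opening: 0.263
time: 18.95
eef_pos: [0.6218, -0.0244, 0.0759]
tcp_rot: [-0.707, 0.018, -0.019, 0.707]
contact_force: [3.6, -1.8, 6.1]
opening: 0.258
time: 19.12
eef_pos: [0.6219, -0.0229, 0.0758]
tcp_rot: [-0.707, 0.018, -0.019, 0.707]
contact_force: [2.3, -0.3, 5.3]
opening: 0.255
```

```bash
for i in 1; do python3 -m inch '[{"ax":0,"ay":0,"az":0,"x":0,"y":0,"z":1.5,"hand":1},{"ax":0,"ay":0,"az":0,"x":0,"y":0,"z":0,"hand":1}]'; done
python3 -m inch '[{"ax":0,"ay":0,"az":0,"x":0,"y":0,"z":1.5,"hand":1},{"ax":0,"ay":0,"az":0,"x":0,"y":0,"z":0,"hand":1}]'
python3 -m inch '[{"ax":0,"ay":0,"az":0,"x":0,"y":0,"z":1.5,"hand":1},{"ax":0,"ay":0,"az":0,"x":0,"y":0,"z":0,"hand":1}]'
```

```text
time: 19.28
eef_pos: [0.622, -0.0214, 0.0758]
tcp_rot: [-0.707, 0.018, -0.019, 0.707]
contact_force: [3.0, -1.9, 5.5]
opening: 0.255
time: 19.45
eef_pos: [0.6221, -0.0199, 0.0758]
tcp_rot: [-0.707, 0.018, -0.019, 0.707]
contact_force: [2.6, -1.3, 6.7]
opening: 0.254
time: 19.62
eef_pos: [0.6222, -0.0185, 0.0758]
tcp_rot: [0.707, -0.018, 0.019, -0.707]
contact_force: [3.1, -1.0, 6.1]
opening: 0.253
```

```bash
python3 -m inch '[{"ax":0,"ay":0,"az":0,"x":0,"y":0,"z":1.2,"hand":1},{"ax":0,"ay":0,"az":0,"x":0,"y":0,"z":0,"hand":1}]'
python3 -m inch '[{"ax":0,"ay":0,"az":0,"x":0,"y":0,"z":1.2,"hand":1},{"ax":0,"ay":0,"az":0,"x":0,"y":0,"z":0,"hand":1}]'
python3 -m inch '[{"ax":0,"ay":0,"az":0,"x":0,"y":0,"z":1.2,"hand":1},{"ax":0,"ay":0,"az":0,"x":0,"y":0,"z":0,"hand":1}]'
cat > front.py <<'E'
from h import *
# carriage +y end on the rail: bright rail pixels' limit along the rail line, both views; red grip position in the top view
import pickle
np.set_printoptions(precision=4,suppress=True)
s=cam('side');t=cam('top');pickle.dump((s,t),open('c5.pkl','wb'))
for n,c in(('s',s),('t',t)):
  for off in(-.012,0,.012):
    pts=[];prev=None
    for y in np.arange(.0,.16,.0005):
      p=np.array([.6173+.052*(y+.042)+off,y,.068 if n=='x' else .068]); u,v=proj(c,p)
      px=cv2.getRectSubPix(c['img'],(1,1),(float(u),float(v)))[0,0].astype(int); pts.append((y,px))
    b=[y for y,px in pts if px[2]-px[0]>60]
    print(n,off,'blue top y range',(min(b),max(b)) if b else None)
E
python3 front.py
```

```text
time: 19.78
eef_pos: [0.6222, -0.0179, 0.0758]
tcp_rot: [0.707, -0.018, 0.019, -0.706]
contact_force: [3.0, -2.0, 7.0]
opening: 0.256
time: 19.95
eef_pos: [0.6222, -0.0174, 0.0758]
tcp_rot: [0.708, -0.018, 0.019, -0.706]
contact_force: [3.2, -4.6, 5.3]
opening: 0.261
time: 20.12
eef_pos: [0.6222, -0.0168, 0.0758]
tcp_rot: [0.708, -0.018, 0.019, -0.706]
contact_force: [1.5, -7.1, 5.6]
opening: 0.26
s -0.012 blue top y range (np.float64(0.0015), np.float64(0.132))
s 0 blue top y range (np.float64(0.0), np.float64(0.13))
s 0.012 blue top y range (np.float64(0.0), np.float64(0.126))
t -0.012 blue top y range (np.float64(0.097), np.float64(0.1085))
t 0 blue top y range (np.float64(0.0965), np.float64(0.1085))
t 0.012 blue top y range (np.float64(0.0975), np.float64(0.106))
```

The hump has been reached: lag is building up and Fy is −7 N. I'll keep going in 1 mm steps.

```bash
python3 -m inch '[{"ax":0,"ay":0,"az":0,"x":0,"y":0,"z":1,"hand":1},{"ax":0,"ay":0,"az":0,"x":0,"y":0,"z":0,"hand":1}]'
python3 -m inch '[{"ax":0,"ay":0,"az":0,"x":0,"y":0,"z":1,"hand":1},{"ax":0,"ay":0,"az":0,"x":0,"y":0,"z":0,"hand":1}]'
python3 -m inch '[{"ax":0,"ay":0,"az":0,"x":0,"y":0,"z":1,"hand":1},{"ax":0,"ay":0,"az":0,"x":0,"y":0,"z":0,"hand":1}]'
```

```text
time: 20.38
eef_pos: [0.6223, -0.0153, 0.0759]
tcp_rot: [0.708, -0.018, 0.019, -0.706]
contact_force: [3.6, -4.3, 5.4]
opening: 0.256
time: 20.55
eef_pos: [0.6225, -0.013, 0.0758]
tcp_rot: [-0.707, 0.018, -0.019, 0.707]
contact_force: [3.9, 0.8, 6.5]
opening: 0.255
time: 20.72
eef_pos: [0.6226, -0.0108, 0.0758]
tcp_rot: [-0.706, 0.018, -0.019, 0.708]
contact_force: [4.5, 3.1, 6.4]
opening: 0.256
```

```bash
python3 -m inch '[{"ax":0,"ay":0,"az":0,"x":0,"y":0,"z":1,"hand":1},{"ax":0,"ay":0,"az":0,"x":0,"y":0,"z":0,"hand":1}]'
python3 -m inch '[{"ax":0,"ay":0,"az":0,"x":0,"y":0,"z":1,"hand":1},{"ax":0,"ay":0,"az":0,"x":0,"y":0,"z":0,"hand":1},{"ax":0,"ay":0,"az":0,"x":0,"y":0,"z":0,"hand":1}]'
```

```text
time: 20.88
eef_pos: [0.6226, -0.0101, 0.0758]
tcp_rot: [-0.706, 0.018, -0.019, 0.707]
contact_force: [3.1, 0.3, 6.5]
opening: 0.258
time: 21.13
eef_pos: [0.6227, -0.0095, 0.0758]
tcp_rot: [-0.707, 0.018, -0.019, 0.707]
contact_force: [3.5, -0.2, 6.7]
opening: 0.258
```

```bash
python3 front.py; python3 go.py .62 -.009 .0758 -.052
```

```text
s -0.012 blue top y range (np.float64(0.0015), np.float64(0.139))
s 0 blue top y range (np.float64(0.0045000000000000005), np.float64(0.1375))
s 0.012 blue top y range (np.float64(0.002), np.float64(0.1345))
t -0.012 blue top y range (np.float64(0.1045), np.float64(0.1165))
t 0 blue top y range (np.float64(0.1045), np.float64(0.1145))
t 0.012 blue top y range (np.float64(0.105), np.float64(0.114))
t 21.23 pos [ 0.6227 -0.0095  0.0758] F [ 4.2689 -0.5226  5.441 ] open 0.259 q6 -0.12722646068082996
turn [-0.0009 -0.      0.0022] shift after turn mm [-2.7103  0.03    0.3719]
turn [-0.0035  3.1416 -0.0014] shift after turn mm [ 2.7103  0.03   -0.3719]
```

```bash
python3 -m inch '[{"ax":0,"ay":0,"az":0,"x":0,"y":0,"z":1,"hand":1},{"ax":0,"ay":0,"az":0,"x":0,"y":0,"z":0,"hand":1},{"ax":0,"ay":0,"az":0,"x":0,"y":0,"z":0,"hand":1},{"ax":0,"ay":0,"az":0,"x":0,"y":0,"z":0,"hand":1}]'
python3 -m inch '[{"ax":0,"ay":0,"az":0,"x":0,"y":0,"z":0.7,"hand":1},{"ax":0,"ay":0,"az":0,"x":0,"y":0,"z":0,"hand":1},{"ax":0,"ay":0,"az":0,"x":0,"y":0,"z":0,"hand":1},{"ax":0,"ay":0,"az":0,"x":0,"y":0,"z":0,"hand":1}]'
```

```text
time: 21.57
eef_pos: [0.6227, -0.0091, 0.0758]
tcp_rot: [0.707, -0.018, 0.019, -0.707]
contact_force: [3.2, -2.1, 6.6]
opening: 0.256
time: 21.9
eef_pos: [0.6227, -0.009, 0.0758]
tcp_rot: [0.707, -0.018, 0.019, -0.706]
contact_force: [2.9, -3.0, 5.6]
opening: 0.258
```

```bash
python3 -m inch '[{"ax":0,"ay":0,"az":0,"x":0,"y":0,"z":-0.6,"hand":1},{"ax":0,"ay":0,"az":0,"x":0,"y":0,"z":0,"hand":1},{"ax":0,"ay":0,"az":0,"x":0,"y":0,"z":0,"hand":1},{"ax":0,"ay":0,"az":0,"x":0,"y":0,"z":0,"hand":1}]'
python3 - <<'E'
from h import *
import pickle
def red(c):
  m=cv2.inRange(cv2.cvtColor(c['img'],cv2.COLOR_RGB2HSV),(0,170,70),(5,255,255)); n,l,st,ce=cv2.connectedComponentsWithStats(m)
  return [(st[i].tolist(),ce[i].round(1).tolist()) for i in range(1,n) if st[i,4]>15]
s=cam('side');print('side red',red(s))
u=np.array([.052,.9987,0]);c=np.array([.6225,.0698,0])
print('pred grip top/bottom',proj(s,c+[0,0,.132]),proj(s,c+[0,0,.102]))
E
```

```text
time: 22.23
eef_pos: [0.6227, -0.009, 0.0758]
tcp_rot: [0.707, -0.018, 0.019, -0.707]
contact_force: [3.0, -1.7, 6.2]
opening: 0.259
side red [([286, 216, 12, 20, 129], [291.4, 225.7]), ([296, 312, 15, 9, 100], [303.0, 315.6])]
pred grip top/bottom [293.46687133 221.36916985] [294.0099537  229.19395905]
```

```bash
python3 -c "
from plant import *
print(sign_off()); s=get_state(); print(s['time'],s['eef_pos'],s['contact_force'],s['opening'])"
```

```text
the job is handed in; nothing more can be done
None
the job is handed in; nothing more can be done
```

The scraper is in the carriage's slot and let go. The carriage is clicked into the notch in front of the large hone, and the job was handed in at about 22 s with the knob still gripped. `sign_off()` gives no verdict, so the points below rest on my own checks.

- **Scraper:** It met the slot floor at TCP z 0.0873 m, just where I expected, with the force rising to 9.5 N. The view after release showed it upright in the slot.
- **Carriage:** The hump came at about −7 N, then a pull of about +3 N. After that the carriage settled about 9 mm past the hump and resisted further pushing. It didn't run past.
- **Knob:** The jaws were held at a 22 mm opening at 60 N.

**What failed or disagreed:**
- **First grasp:** It shut on nothing. The fingertips stand 13–19 mm higher than the TCP figure implies, so I went about 22 mm lower and the second grasp held.
- **Notch position:** It came about 4 mm further along than my first camera estimate, so I went by the force instead.
- **Final side view:** The red grip's centre sat about 2 px left of my prediction, with its height matching. I put that down to what is visible and to calibration.
- **Small side forces:** Up to about 6 N remained while holding the knob.
- **Not re-measured:** I didn't check the tape, wax tin and offcut again at the end. No planned path went near them.

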